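# Sort two steel columns with the ring gauge

### The job

One of the two steel columns in the white cradle has end caps that are slightly too big for our column oven. Try them in the ring gauge from its flanged side, without forcing: slide the column that fits right through the gauge and out of the other side, and lay it lengthwise in the metal tray with the end handles; lay the one that does not fit lengthwise in the grey plastic returns tray. Lay the columns down rather than dropping them, let go of them, and leave everything else on the bench where it is.

Things in the scene. Friction and masses are not known exactly. Their poses are not given: they have to be found in the camera images.
- column_a: steel column lying on its side, tube 30 mm in diameter, about 0.4 kg, 170 mm long. Origin: its middle, on its axis; y along the column. At each end a round cap from 55 to 75 mm from the middle, then a thin plug 9 mm across out to 85 mm. One of column_a and column_b has caps flush with the tube (30 mm) and passes the gauge freely; the other's caps are some mm too large.
- column_b: second column, made as column_a but for the size of the caps. Which of the two fits must be found by trying: the oversize one stops with a hard contact at the gauge's mouth and its middle never gets nearer than 95 mm to the bore's centre. The tubes between the caps are the same, so gripping there tells nothing.
- gauge_bore (a point): centre of the gauge's bore, 32.4 mm in diameter, 75 mm above the bench. y runs along the bore and points out of the entry mouth (flanged side), z up. The ring reaches from y = -22 mm (exit face) to +25 mm (entry face, 3 mm lead-in chamfer). A column that fits, let go with its middle inside the ring, stays lying in the bore, a bit aslant.
- cradle: white plastic cradle, fixed, 178 x 125 mm. Origin: centre of its underside, y along the columns. They lie in V notches at x = -42.5 and +42.5 mm, their axes 43.7 mm above the bench. The V rails are 10 mm thick, at y = -45 and +45 mm, 47 mm high; between them the base is 10 mm high: a column can be taken from above there, within 28 mm of its middle.
- tray_pass: metal tray with a wire handle at each end, for the column that fits; fixed, outside 136 x 226 mm (x, y), rim 30 mm high, wall 4 mm. Origin: centre of its underside, y along its length. Its two end pads (from 43 mm off centre out to the end walls) are 18 mm above the bench and carry the caps, so a fitting column's axis lies 33 mm high; floor between them 4 mm.
- tray_return: grey plastic returns tray with a thick plain rim and no handles, for the column that does not fit; fixed, same sizes, axes and end pads as the metal tray; the oversize column's axis lies 36 mm high in it. The two trays may change places.
- spanner: open spanner 170 mm long lying flat on the mat, bystander; origin at its underside
- beaker: clear beaker, 72 mm across, 95 mm high, bystander; origin: centre of its underside
- bottle: glass bottle, 70 mm across, 115 mm high, bystander; origin: centre of its underside
- timer: white bench timer 62 x 75 x 22 mm, bystander; origin: centre of its underside
- jar: amber jar, 54 mm across, 62 mm high, bystander; origin: centre of its underside
- tube_rack: white rack of capped glass tubes, 85 x 190 mm, 108 mm high, bystander; origin: centre of its underside
- end_nut_box: small cardboard box 75 x 100 x 40 mm, bystander; origin: centre of its underside
- gauge: the ring gauge, bolted down: a dark steel ring with a horizontal bore on a foot of 110 x 76 x 12 mm and a 46 mm wide pedestal. The ring is 60 mm across, its flange on the entry side 68 mm, so its top is 105 to 109 mm above the bench. Origin: centre of the underside, 75 mm straight below the bore's centre, same axes
Things that resemble listed ones, but are neither listed nor needed, are in the scene too. Leave any pink look-alike of the column_a alone.

How it is judged:
By the outcome, as a careful person would: the job done as asked, in the order asked, and still so for the second after the job is handed in, with the robot touching nothing.
It also fails if it takes over 72 s, if anything falls off the work surface, if the arm or the gripper's body presses on something with over 40 N, if the wrist force passes 120 N, or if a joint passes its speed limit or range.

### The arm

A 6-joint arm with a two-finger parallel gripper is mounted at the origin on the work surface. World frame = base frame: x ahead of the robot, y to its left, z up, the work surface at z = 0. Lengths are in m, angles in rad, forces in N, time in s.
With the tool pointing down it reaches from about 0.3 to 0.775 m from the base axis. Payload 14.6 kg.
Tool frame: the origin (TCP) lies at the very end of the fingers, on their centre line; the grasp point (between the pads) lies 19 mm behind it; x points along the fingers, z is the direction in which the jaws open and shut, and the axes are right-handed (so a half turn about x gives the same grasp; the last joint's range is limited). The gripper opens to 94 mm and grips with 3 to 60 N. Pads are 16 mm wide; open, the fingers measure 119 mm over their backs; the gripper's body (75 mm by 177 mm) begins 78 mm behind the grasp point.
Start: joints at [-0.067, 0.3, 1.521, -0, 1.321, -0.067], TCP at [0.55, -0, 0.181] pointing down, gripper open.
Joint ranges: [-3.03, 3.03], [-0.79, 2.21], [0.23, 2.52], [-1.04, 4.18], [0, 3.07], [-2.55, 2.55]. Speed limits (rad/s): [2.22, 2.22, 2.57, 3.14, 3.14, 3.14].

### API

Orientations are given as [roll, pitch, yaw] about the fixed x, y, z axes, in that order (R = Rz(yaw) Ry(pitch) Rx(roll)).
In Python, from station import ctrl gives the robot as it stands. The module is installed in compiled form; this text tells all that it offers.
- The arm moves only by the tool servo_tool, never from a script. Its argument "motion" is one flat list of numbers, 4 for each row, row after row: the shift along the tool's x, y, z in mm, then the turn about the tool's x in degrees. In form: [dx, dy, dz, roll, dx, dy, dz, roll, ...]. A call has 1 to 20 rows; each row is the pose to reach, as a shift and turn from the pose commanded when the call began, along the tool's axes at that moment; what a row does not reach only later rows make up. A row lasts 1/8 s, in which the tool goes at most 62.5 mm and 10.7 degrees, less where a joint would pass 70% of its speed; a pose out of reach is approached as far as the arm can. A call with a gripper value outside its range is refused whole. "gripper" is the opening, from 0 (shut) to 1 (fully open), set as the call begins (left out, the last holds). The fingers move at their own pace and stop on an object; "force" is the grip in N (left out, the last holds). Time passes only in rows, so rows that repeat a pose let the fingers close. It gives the time, the measured TCP pose, the force and the opening at its end, in the units of the state.
- ctrl.get_obs(): the state, without advancing time (a new reading comes with each control period).
- ctrl.camera(name): name is "scene" or "side" or "wrist"; returns a dict with "color" (420x560x3 uint8, red, green, blue), "z_map" (420x560 float32, m along the optical axis (not along the pixel's ray), 0 where there is no reading), "fx", "fy", "cx", "cy" (pixels), "rvec" (rotation vector, rad) and "tvec" (3), from world to camera coordinates, as OpenCV has them. Camera axes: x right, y down, z forward; pixel columns grow to the right and rows downward; lengths in m; the calibration is good to about 2 mm. A picture is of the moment at which its call begins.
- ctrl.hand_in(): hands the job in, once; it reports no verdict.
The state is a dict: "time_s": time; "qpos": joint angles; "joint_vel": joint speeds; "tau": joint torques, N m; "ee_pos": TCP position; "eef_rot": TCP orientation; "force": force on the tool from outside, world axes, zero at the start; "moment": the same for the moment, N m; "grip_width": finger opening in m.
Only numpy, scipy, OpenCV 4.12 (cv2) and the standard library are available. Lean on these libraries where they do the work, as an engineer would, in place of code of your own. Each camera call takes 0.05 s, during which the arm holds its last target.

## Working session

There is one attempt and no reset: what is moved stays moved. The work goes in short steps, Python scripts to look and compute and a tool call to move; the robot and the scene stay as the last step left them, time stands still between calls to the robot, and variables do not carry over. Pictures are saved under pics/ and viewed, and the job is handed in when it is done.

Besides the shell and the picture viewer there is one more tool, called after ">>>" as a command line: name --argument value ..., lists and objects as JSON in quotes. servo_tool: Moves the arm, as the interface text tells. Its arguments: {"type":"object","properties":{"motion":{"type":"array","items":{"type":"number"}},"gripper":{"type":"number"},"force":{"type":"number"}},"required":["motion"]}

```bash
mkdir -p pics; cat > h.py <<'E'
import numpy as np, cv2
from station import ctrl
def cam(n):
    c=ctrl.camera(n); c['R']=cv2.Rodrigues(np.array(c['rvec'],float))[0]; c['t']=np.array(c['tvec'],float).ravel(); return c
def save(c,f,box=None,s=1):
    im=cv2.cvtColor(c['color'],cv2.COLOR_RGB2BGR)
    if box: im=im[box[1]:box[3],box[0]:box[2]]
    if s!=1: im=cv2.resize(im,None,fx=s,fy=s,interpolation=cv2.INTER_CUBIC)
    cv2.imwrite('pics/'+f,im)
def pts(c):
    z=c['z_map'];v,u=np.indices(z.shape)
    P=np.stack([(u-c['cx'])/c['fx']*z,(v-c['cy'])/c['fy']*z,z],-1)
    return (P-c['t'])@c['R']   # world
def ray(c,u,v,h):
    d=np.array([(u-c['cx'])/c['fx'],(v-c['cy'])/c['fy'],1])@c['R']; o=-c['t']@c['R']
    return o+d*(h-o[2])/d[2]
def proj(c,p):
    q=c['R']@np.array(p)+c['t']; return q[0]/q[2]*c['fx']+c['cx'],q[1]/q[2]*c['fy']+c['cy']
E
python3 - <<'E'
from h import *
for n in ['scene','side','wrist']:
    c=cam(n); save(c,n+'0.png'); print(n,-c['t']@c['R'],c['fx'],(c['z_map']>0).mean())
    np.savez(n+'0.npz',**c)
print(ctrl.get_obs())
E
```

```text
scene [ 1.32558426 -0.4485372   0.96292298] 467.83445117645726 0.9958673469387755
side [ 0.0577478  -0.82790801  1.24878484] 535.1924175521269 0.995922619047619
wrist [0.55055751 0.07399689 0.38441965] 375.6128597480202 0.9959991496598639
{'time_s': 0.15, 'qpos': array([-6.66008152e-02,  3.00317442e-01,  1.52143580e+00, -1.49203960e-05,
        1.32071779e+00, -6.65893713e-02]), 'joint_vel': array([ 0.00152577, -0.00055686, -0.00317077, -0.0008239 , -0.00014047,
        0.0031633 ]), 'tau': array([-2.50185103e-04, -5.31960297e+01, -3.52822959e+01,  7.07691838e-02,
        2.35654798e-02, -3.66386917e-05]), 'ee_pos': array([5.49774026e-01, 7.41747411e-06, 1.80732094e-01]), 'eef_rot': array([3.09145603, 1.56991783, 3.09144829]), 'force': array([-0.22669572, -0.96800075, -0.67700763]), 'moment': array([-0.0025332 , -0.02697708, -0.0312779 ]), 'grip_width': 0.09417250819952049}
```

View pics/scene0.png

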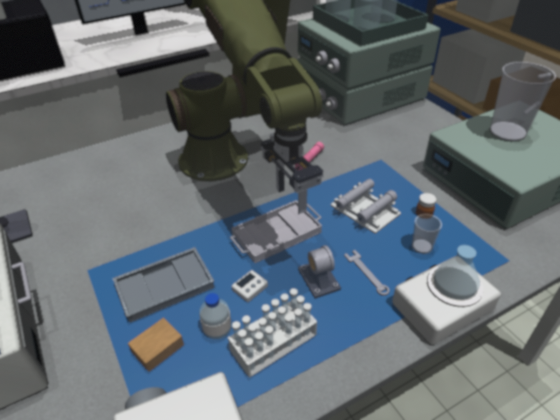

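View pics/side0.png

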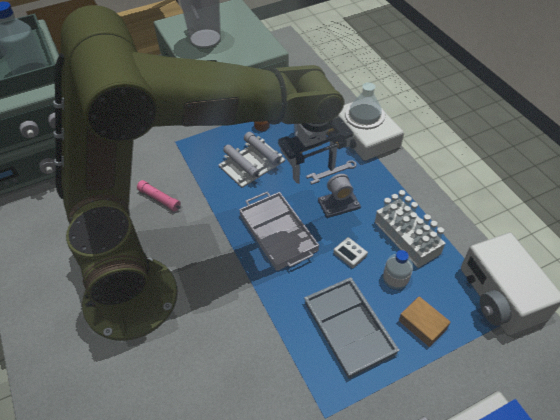

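View pics/wrist0.png

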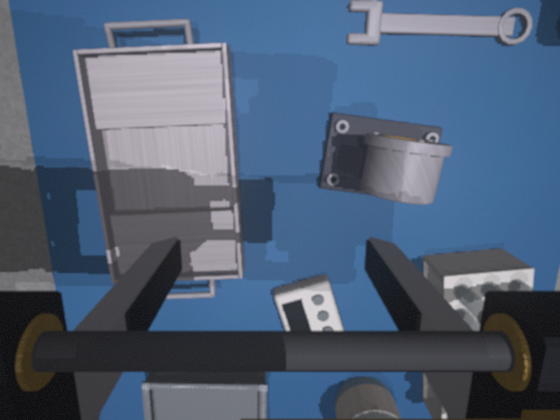

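```bash
python3 - <<'E'
from h import *
for n in ['scene','side','wrist']:
    c=dict(np.load(n+'0.npz')); P=pts(c).reshape(-1,3); C=c['color'].reshape(-1,3)[:,::-1]
    m=(P[:,2]>-.02)&(P[:,2]<.125)&(P[:,0]>.2)&(P[:,0]<.9)&(P[:,1]>-.5)&(P[:,1]<.5)
    P=P[m];C=C[m];o=np.argsort(P[:,2]);P=P[o];C=C[o]
    im=np.zeros((560,800,3),np.uint8); hm=np.zeros((560,800,3),np.uint8)
    # col: y from .5 (left) to -.5 ; row: x from .9(top) to .2
    u=((.5-P[:,1])/.00125).astype(int).clip(0,799);v=((.9-P[:,0])/.00125).astype(int).clip(0,559)
    H=cv2.applyColorMap((P[:,2].clip(0,.12)/.12*255).astype(np.uint8)[:,None],cv2.COLORMAP_JET)[:,0]
    for du in(0,1):
        for dv in (0,1):
            im[(v+dv).clip(0,559),(u+du).clip(0,799)]=C; hm[(v+dv).clip(0,559),(u+du).clip(0,799)]=H
    for k in range(0,800,80): cv2.line(im,(k,0),(k,560),(0,255,255),1);cv2.line(im,(0,k),(800,k),(0,255,255),1)
    cv2.imwrite(f'pics/top_{n}.png',im);cv2.imwrite(f'pics/toph_{n}.png',hm)
E
```

```text
(no output)
```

View pics/top_scene.png

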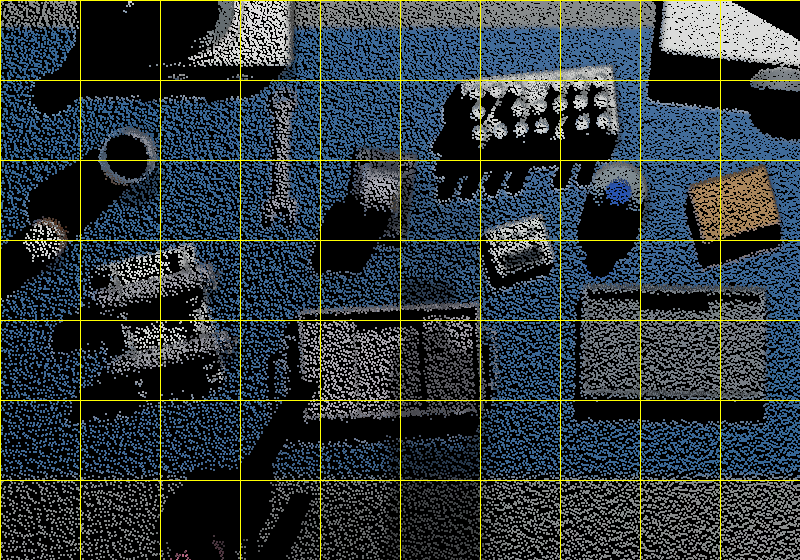

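View pics/top_side.png

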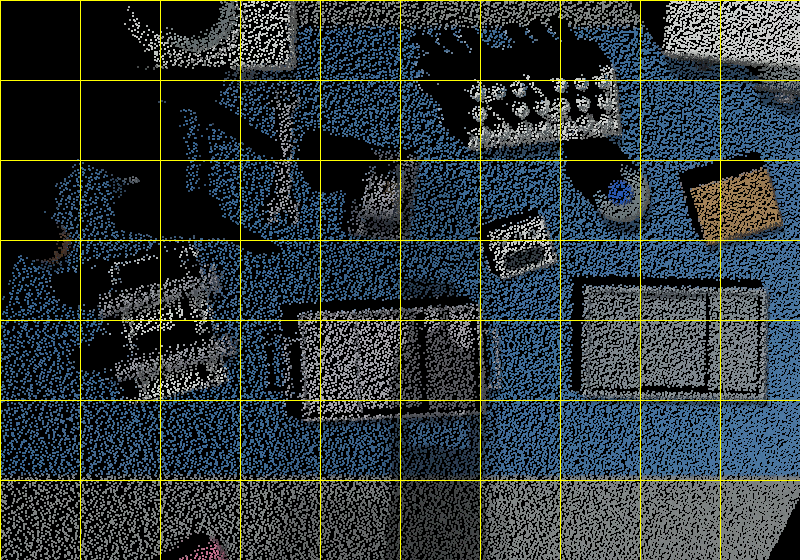

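View pics/top_wrist.png

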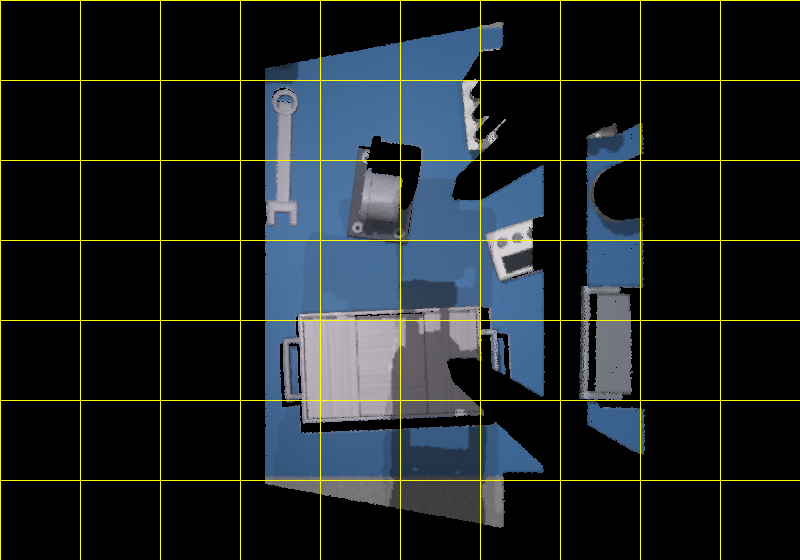

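```bash
cat >> h.py <<'E'
def fitcol(P,lo=.049,hi=.064,x=(.4,.62),y=(.2,.42)):
    m=(P[:,2]>lo)&(P[:,2]<hi)&(P[:,0]>x[0])&(P[:,0]<x[1])&(P[:,1]>y[0])&(P[:,1]<y[1])
    return P[m]
def line(Q):
    c=Q.mean(0)[:2]; w,v=np.linalg.eigh(np.cov(Q[:,:2].T)); d=v[:,1]; d=d*np.sign(d[1]); s=(Q[:,:2]-c)@d
    return c,d,np.percentile(s,[0,1,99,100])
E
python3 - <<'E'
from h import *
from scipy.cluster.vq import kmeans2
for n in ['scene','side']:
    c=dict(np.load(n+'0.npz'));P=pts(c).reshape(-1,3);Q=fitcol(P);print(n,len(Q))
    # bench ref
    for col in range(2):
        s=Q[:,0]+.15*(Q[:,1]-.3)
        pass
    cen=np.median(s); 
    for sel in (s<.515,s>=.515):
        q=Q[sel]; 
        if len(q)<20: continue
        c0,d,r=line(q); print(len(q),c0,np.degrees(np.arctan2(d[0],d[1])),r, 'mid',c0+d*(r[1]+r[2])/2, q[:,2].max())
    print(np.histogram(s,20))
c=dict(np.load('wrist0.npz'));P=pts(c).reshape(-1,3)
m=(P[:,0]>.58)&(P[:,0]<.76)&(P[:,1]>-.04)&(P[:,1]<.1)
G=P[m]
f=G[(G[:,2]<.018)&(G[:,2]>.008)]
r=cv2.minAreaRect((f[:,:2]*1000).astype(np.float32));print('foot',r)
t=G[(G[:,2]>.09)];print(len(t),t.min(0),t.max(0));c0,d,rr=line(t);print(c0,np.degrees(np.arctan2(d[0],d[1])),rr)
E
```

```text
scene 598
267 [0.45979229 0.28347334] -13.78138603498731 [-0.07205856 -0.07032201  0.07861374  0.08350031] mid [0.45880467 0.28749986] 0.06052869822491604
331 [0.54249209 0.30292582] -13.457152156604735 [-0.07298305 -0.07054958  0.07742027  0.08196618] mid [0.54169262 0.30626684] 0.06271274563413942
(array([ 7, 34, 64, 73, 66, 20,  3,  0,  0,  0,  0,  0,  0,  5, 21, 50, 84,
       83, 65, 23]), array([0.4364664 , 0.44270999, 0.44895359, 0.45519719, 0.46144078,
       0.46768438, 0.47392798, 0.48017157, 0.48641517, 0.49265877,
       0.49890236, 0.50514596, 0.51138956, 0.51763315, 0.52387675,
       0.53012035, 0.53636394, 0.54260754, 0.54885114, 0.55509474,
       0.56133833]))
side 584
297 [0.45285956 0.27957686] -12.670268190260174 [-0.07668427 -0.07336746  0.07667728  0.0838705 ] mid [0.45249657 0.28119147] 0.06371006426083431
287 [0.53496879 0.30028083] -13.273259179809669 [-0.08014516 -0.07350123  0.07695081  0.07842071] mid [0.53457279 0.30195954] 0.06378298740836662
(array([18, 64, 83, 72, 41, 17,  0,  0,  0,  0,  0,  1,  0, 16, 45, 69, 77,
       53, 20,  8]), array([0.43135602, 0.43775686, 0.44415769, 0.45055852, 0.45695935,
       0.46336018, 0.46976102, 0.47616185, 0.48256268, 0.48896351,
       0.49536435, 0.50176518, 0.50816601, 0.51456684, 0.52096768,
       0.52736851, 0.53376934, 0.54017017, 0.546571  , 0.55297184,
       0.55937267]))
foot ((655.6806030273438, 23.034957885742188), (75.85203552246094, 109.95240020751953), 82.42720031738281)
24044 [ 0.58000142 -0.01071149  0.09001428] [0.68744171 0.05157885 0.33019103]
[0.60737083 0.01958114] 80.3096842439591 [-0.02708737 -0.02484138  0.06891596  0.08268344]
```

```bash
python3 - <<'E'
from h import *
for n,b in (('scene',(320,160,480,300)),('side',(200,110,300,200)),('wrist',(300,90,470,220))):
    c=dict(np.load(n+'0.npz')); save(c,f'crop_{n}.png',b,4 if n!='side' else 6)
E
```

```text
(no output)
```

View pics/crop_scene.png

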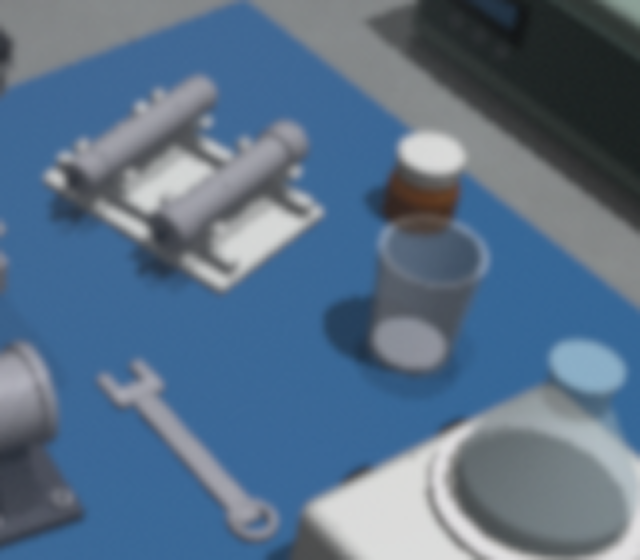

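View pics/crop_wrist.png

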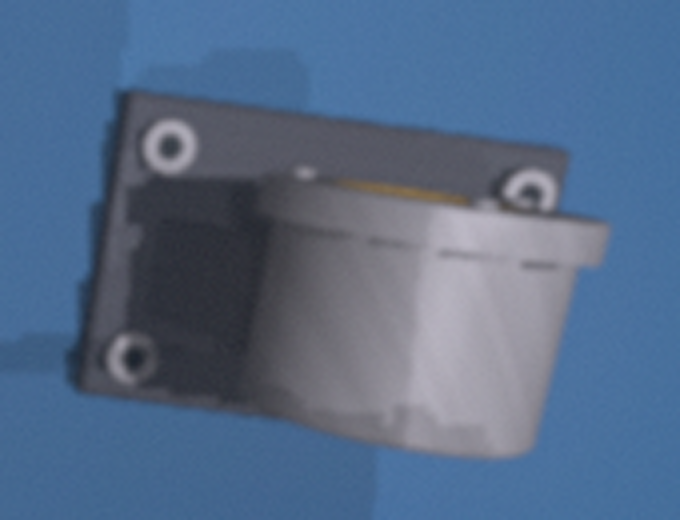

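```bash
cat >> h.py <<'E'
from scipy.spatial.transform import Rotation as Ro
def pose():
    o=ctrl.get_obs(); return np.array(o['ee_pos']),Ro.from_euler('xyz',o['eef_rot']).as_matrix(),o
def shift(tgt,yaw_deg,show=True):
    """yaw_deg: world direction of tool y-ish: angle so that tool z (jaw) is perpendicular to column with axis yaw (y-axis rotated by yaw)"""
    p,R,o=pose(); d=R.T@(np.array(tgt)-p)*1000
    z=R[:,2]; cur=np.degrees(np.arctan2(z[1],z[0])); # jaw dir in world
    dy=(yaw_deg-cur+90)%180-90
    print('t',round(o['time_s'],2),'pos',p.round(4),'jaw yaw',round(cur,2),'grip',round(o['grip_width'],4),'F',np.round(o['force'],1))
    print('shift',d.round(1),'roll',round(-dy,2))
E
python3 - <<'E'
from h import *
shift((.50,.215,.18),13.4); print(pose()[1].round(3))
E
```

```text
t 0.15 pos [0.5498 0.     0.1807] jaw yaw -0.0 grip 0.0942 F [-0.2 -1.  -0.7]
shift [  0.8 215.  -49.8] roll -13.4
[[-0.001  0.     1.   ]
 [ 0.     1.    -0.   ]
 [-1.     0.    -0.001]]
```

>>> servo_tool --motion '[0,20,-5,-2,0,60,-14,-4,0,110,-25,-7,0,160,-37,-10,0,200,-46,-12.5,0,215,-50,-13.4,0,215,-50,-13.4]' --gripper 0.7

```text
time_s: 1.02
ee_pos: [0.4996, 0.2156, 0.1811]
eef_rot: [-2.715, 1.571, -2.479]
force: [-0.1, 0.2, -0.6]
grip_width: 0.0663
```

```bash
python3 - <<'E'
from h import *
c=cam('wrist'); save(c,'w1.png'); np.savez('w1.npz',**c)
P=pts(c).reshape(-1,3); Q=fitcol(P,.05,.064,(.38,.64),(.18,.42))
s=Q[:,0]+.24*(Q[:,1]-.3)
for sel in (s<.495,s>=.495):
    q=Q[sel]; c0,d,r=line(q); mid=c0+d*(r[1]+r[2])/2; print(len(q),c0,np.degrees(np.arctan2(-d[0],d[1])),r,'mid',mid,q[:,2].max())
    n=np.array([d[1],-d[0]])
    a=(q[:,:2]-mid)@d; 
    for lo in range(-80,80,10):
        k=(a>lo/1e3)&(a<lo/1e3+.01)
        if k.sum()>20: print(lo, np.percentile((q[k,:2]-mid)@n*1e3,[2,50,98]).round(1), (np.percentile(q[k,2],97)*1e3).round(1))
shift((.538,.304,.06),13.4)
E
```

```text
5839 [0.45192656 0.29045306] 13.608286520364212 [-0.08143688 -0.0772362   0.0688616   0.07055019] mid [0.45291175 0.28638331] 0.06133802864250947
-80 [-13.2   0.   12.1] 59.3
-70 [-13.    0.3  13. ] 59.4
-60 [-13.4   0.3  12.5] 59.5
-50 [-13.3   0.6  12.5] 59.6
-40 [-13.6   0.   12.5] 59.7
-30 [-13.4   0.4  12.7] 59.7
-20 [-13.7  -0.1  12.2] 59.6
-10 [-13.5  -0.   12.2] 59.7
0 [-13.3   0.2  12.3] 59.8
10 [-13.5   0.4  12.5] 59.7
20 [-13.3  -0.   12.6] 59.4
30 [-13.5   0.2  12.7] 59.7
40 [-13.3   0.4  12.8] 59.5
50 [-13.1   0.6  12.4] 59.7
60 [-13.5   0.1  12.4] 59.4
70 [-13.2   0.3  12.5] 59.5
6196 [0.5328233  0.31035619] 13.624522549737494 [-0.07930749 -0.07744982  0.06832212  0.07049756] mid [0.53389835 0.30592076] 0.06344224578653322
-80 [-14.4  -0.7  16. ] 62.1
-70 [-14.6  -0.9  16.6] 62.1
-60 [-14.   -0.3  15.2] 61.6
-50 [-11.8  -0.2  13.9] 59.8
-40 [-12.    0.   13.6] 59.4
-30 [-12.3  -0.5  13.6] 59.6
-20 [-12.4  -0.1  14.2] 59.5
-10 [-12.   -0.3  13.8] 59.5
0 [-12.   -0.2  13.6] 59.8
10 [-11.9  -0.2  13.7] 59.5
20 [-12.   -0.1  13.7] 59.5
30 [-12.   -0.2  14.2] 59.5
40 [-12.   -0.2  13.5] 59.5
50 [-14.   -0.3  15.7] 61.7
60 [-14.8  -0.7  16.4] 62.0
70 [-14.7  -0.7  16.7] 61.6
t 1.07 pos [0.4999 0.2147 0.1811] jaw yaw 13.41 grip 0.0657 F [ 0.9 -0.7  0.2]
shift [121.1  78.   57.8] roll 0.01
```

View pics/w1.png

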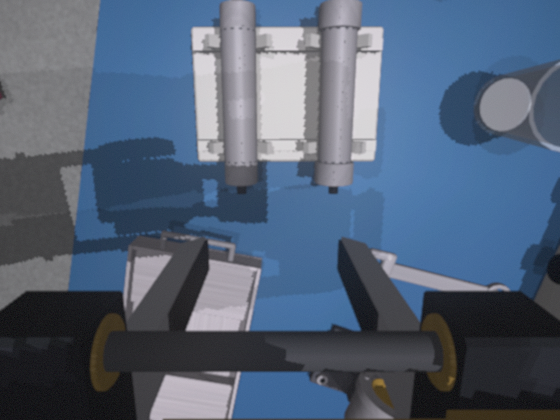

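>>> servo_tool --motion '[0,20,14,0,15,50,36,0,45,70,50,0,85,77,55,0,125,77,55,0,148,77,55,0,155,77,55,0,155,77,55,0]'

```text
time_s: 2.08
ee_pos: [0.5362, 0.302, 0.0266]
eef_rot: [0.156, 1.571, 0.389]
force: [0.6, -0.3, -0.5]
grip_width: 0.0658
```

>>> servo_tool --motion '[0,0,0,0,0,0,0,0,0,0,0,0,0,0,0,0,0,0,0,0,0,0,0,0]' --gripper 0.2 --force 40

```text
time_s: 2.82
ee_pos: [0.5357, 0.3027, 0.0261]
eef_rot: [0.223, 1.571, 0.457]
force: [2.5, 0.5, -1.5]
grip_width: 0.0238
```

```bash
python3 - <<'E'
from h import *
a=np.radians(-7.6); b=np.array([.6557,.0230]); d=np.array([-np.sin(a),np.cos(a)])
m=b+d*.135
shift((m[0],m[1],.13),-7.6)
E
```

```text
t 2.83 pos [0.5357 0.3027 0.0261] jaw yaw 13.4 grip 0.0238 F [ 2.5  0.5 -1.5]
shift [-103.9 -173.8  100.3] roll 21.0
```

>>> servo_tool --motion '[0,0,0,0]'

```text
time_s: 2.95
ee_pos: [0.5357, 0.3027, 0.0261]
eef_rot: [0.299, 1.571, 0.533]
force: [1.7, 1.4, -1.4]
grip_width: 0.024
```

```bash
python3 - <<'E'
from h import *
c=cam('wrist'); save(c,'w2.png'); c=cam('side'); save(c,'s2.png',(180,100,380,250),4)
print(ctrl.get_obs()['grip_width'])
E
```

```text
0.02430641734958125
```

View pics/w2.png

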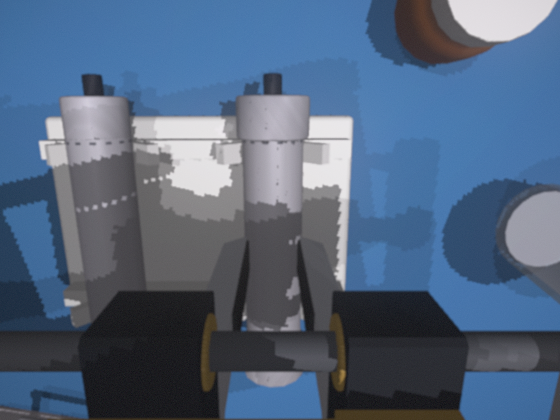

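View pics/s2.png

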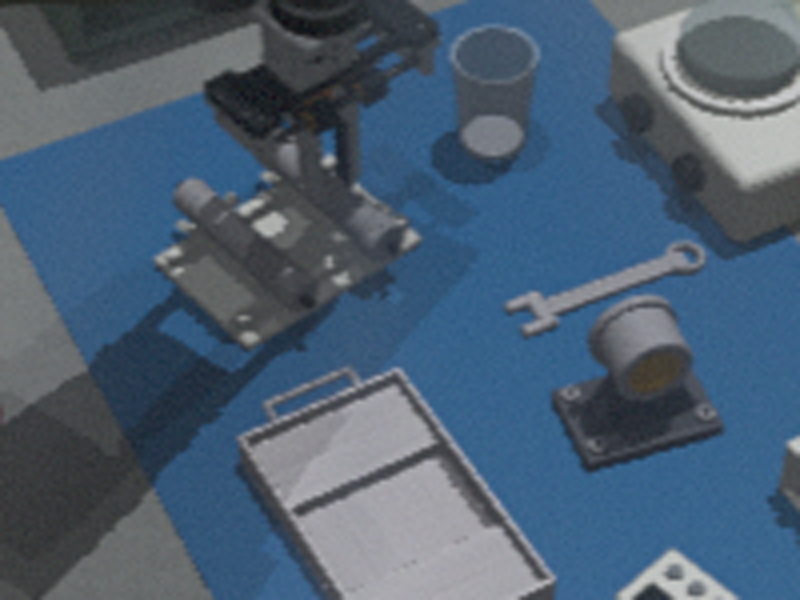

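>>> servo_tool --motion '[-12,0,0,0,-45,0,0,0,-80,-5,3,0,-100,-20,12,2,-104,-50,29,5,-104,-85,49,9,-104,-120,69,14,-104,-150,86,18,-104,-168,97,20.5,-104,-174,100,21,-104,-174,100,21]'

```text
time_s: 4.42
ee_pos: [0.6729, 0.1567, 0.1302]
eef_rot: [-2.993, 1.57, -3.125]
force: [-0.1, 0.0, -3.3]
grip_width: 0.0241
```

```bash
python3 - <<'E'
from h import *
for n in ('wrist','side','scene'):
    c=cam(n); save(c,n[0]+'3.png',(280,120,400,220) if n=='side' else (270,170,400,300) if n=='scene' else None,5 if n!='wrist' else 1); np.savez(n+'3.npz',**c)
shift((.6735,.1568,.0574),-7.6)
E
```

```text
t 4.58 pos [0.6727 0.1574 0.1304] jaw yaw -7.52 grip 0.0243 F [-0.9 -0.1 -3.2]
shift [73.  -0.5  0.9] roll 0.08
```

View pics/w3.png

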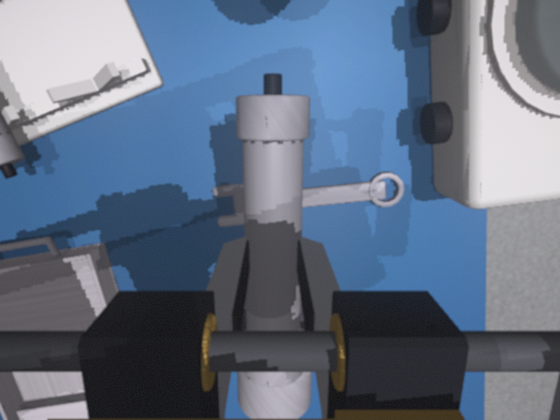

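View pics/s3.png

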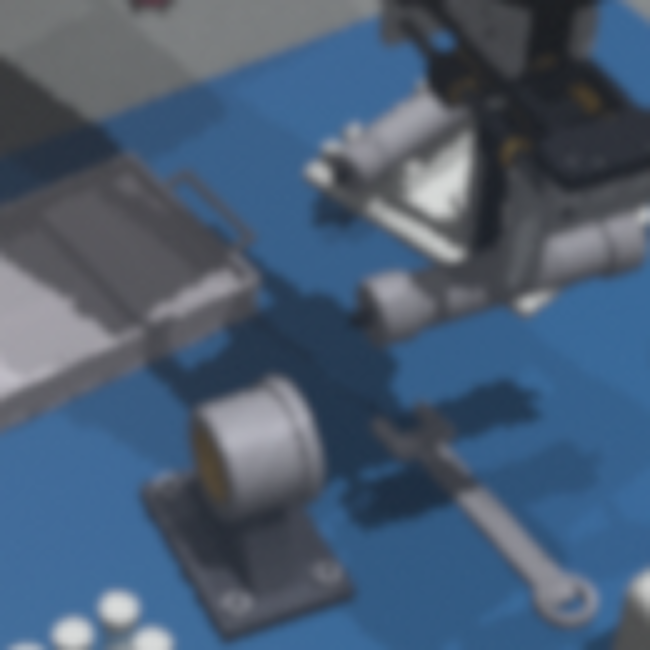

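```bash
python3 - <<'E'
from h import *
from scipy.optimize import least_squares
ang=-7.6
for n in ('wrist0','side0','scene0','side3','scene3'):
    c=dict(np.load(n+'.npz'));P=pts(c).reshape(-1,3)
    b=np.array([.6557,.0230]);a=np.radians(ang);d=np.array([-np.sin(a),np.cos(a)]);e=np.array([d[1],-d[0]])
    s=(P[:,:2]-b)@d;w=(P[:,:2]-b)@e
    m=(s>-.019)&(s<.014)&(abs(w)<.033)&(P[:,2]>.06)&(P[:,2]<.112)
    def res(p,s=s[m],w=w[m],z=P[m,2]): return np.hypot(w-p[0]-p[2]*s,z-p[1])-.030
    r=least_squares(res,[0,.075,0],loss='soft_l1',f_scale=.001); print(n,m.sum(),(r.x[:2]*1e3).round(2),'slope deg',np.degrees(r.x[2]).round(2), np.sqrt(np.mean(r.fun**2))*1e3)
    # bench level
    k=(abs(P[:,0]-.56)<.02)&(abs(P[:,1]-.13)<.03)&(P[:,2]<.03);print('bench',np.median(P[k,2]), 'exit/entry s',np.percentile(s[m],[1,99]))
    m=(abs(w)<.036)&(P[:,2]>.06)&(P[:,2]<.112)&(abs(s)<.04); print(np.percentile(s[m],[1,99]))
E
```

```text
wrist0 3237 [ 0.41 75.02] slope deg -0.07 0.6089305990804443
bench 0.0013492571765818138 exit/entry s [-0.01871679  0.01369216]
[-0.02120373  0.0250029 ]
side0 215 [ 2.3  73.69] slope deg -0.17 4.9079894083874285
bench -0.0005839215181301143 exit/entry s [-0.01854574  0.01356439]
[-0.02627549  0.02412239]
scene0 297 [ 2.22 73.37] slope deg -3.17 3.829004488958879
bench -0.00033151895923387424 exit/entry s [-0.01849816  0.01346032]
[-0.02153114  0.02589129]
side3 210 [ 2.44 73.64] slope deg 0.89 4.414126207723413
bench -0.0004052556766070086 exit/entry s [-0.01867928  0.01386616]
[-0.02629112  0.02404931]
scene3 300 [ 2.24 73.16] slope deg -1.41 3.703709545860673
bench -0.00045139514515033375 exit/entry s [-0.0187811   0.01379676]
[-0.02150361  0.02600468]
```

>>> servo_tool --motion '[15,0,1,0,45,0,1.3,0,68,-0.5,1.3,0.1,73,-5,1.3,0.1,73,-15,1.3,0.1,73,-25,1.3,0.1,73,-29,1.3,0.1,73,-31,1.3,0.1]'

```text
time_s: 5.58
ee_pos: [0.6706, 0.1253, 0.0577]
eef_rot: [0.283, 1.57, 0.149]
force: [0.2, 0.1, -4.1]
grip_width: 0.0235
```

>>> servo_tool --motion '[0,-1.5,0,0,0,-3,0,0,0,-4.5,0,0,0,-6,0,0]'

```text
time_s: 6.08
ee_pos: [0.6696, 0.1197, 0.0571]
eef_rot: [3.129, 1.571, 2.994]
force: [-0.1, 0.5, -3.5]
grip_width: 0.0242
```

```bash
cat >> h.py <<'E'
B=np.array([.6561,.0229]);GD=np.array([.1323,.9912])
def ing():
    p,R,o=pose(); e=np.array([GD[1],-GD[0]]); print('t',round(o['time_s'],2),'s',((p[:2]-B)@GD*1e3).round(1),'lat',((p[:2]-B)@e*1e3).round(2),'z',p[2].round(4),'F along,lat,z',np.round([o['force'][:2]@GD,o['force'][:2]@e,o['force'][2]],1),'grip',round(o['grip_width'],4))
E
python3 - <<'E'
from h import *
ing()
E
```

```text
t 6.08 s 97.7 lat 0.59 z 0.0571 F along,lat,z [ 0.5 -0.1 -3.5] grip 0.0242
```

>>> servo_tool --motion '[0,-1,0,0,0,-2,0,0,0,-3,0,0]'

```text
time_s: 6.45
ee_pos: [0.6692, 0.1169, 0.0572]
eef_rot: [1.702, 1.57, 1.568]
force: [-0.4, 3.5, -3.8]
grip_width: 0.0243
```

```bash
python3 - <<'E'
from h import *
ing()
c=cam('scene'); save(c,'sc4.png',(280,170,380,300),5); c=cam('side'); save(c,'si4.png',(280,120,400,220),6)
E
```

```text
t 6.45 s 94.9 lat 0.56 z 0.0572 F along,lat,z [ 3.4 -0.8 -3.8] grip 0.0243
```

View pics/sc4.png

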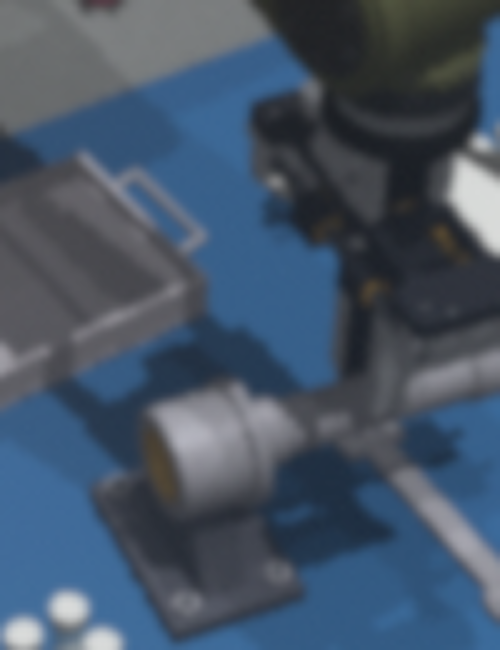

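View pics/si4.png

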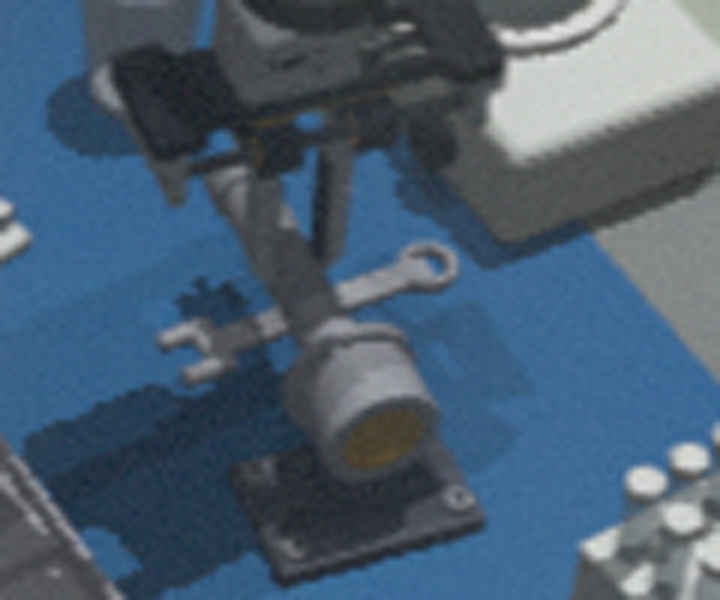

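>>> servo_tool --motion '[0,-1,0,0,0,-2,0,0,0,-2,0,0]'

```text
time_s: 6.92
ee_pos: [0.6689, 0.1164, 0.0574]
eef_rot: [1.526, 1.569, 1.392]
force: [-0.6, 10.2, -3.5]
grip_width: 0.0241
```

```bash
python3 - <<'E'
from h import *
ing()
E
```

```text
t 6.92 s 94.4 lat 0.35 z 0.0574 F along,lat,z [10.1 -1.9 -3.5] grip 0.0241
```

```bash
python3 - <<'E'
from h import *
for n in ('side0','scene0','side3','scene3','wrist0'):
  c=dict(np.load(n+'.npz'));P=pts(c).reshape(-1,3);
  for nm,x,y in (('ret',(.38,.57),(-.50,-.20)),('pass',(.36,.53),(-.115,.145))):
    m=(P[:,0]>x[0])&(P[:,0]<x[1])&(P[:,1]>y[0])&(P[:,1]<y[1])&(P[:,2]>.024)&(P[:,2]<.036)
    q=P[m]
    if len(q)<50: continue
    r=cv2.minAreaRect((q[:,:2]*1000).astype(np.float32)); 
    k=(P[:,0]>x[0])&(P[:,0]<x[1])&(P[:,1]>y[0])&(P[:,1]<y[1])&(P[:,2]>.002)&(P[:,2]<.036)
    print(n,nm,len(q),np.round(r[0],1),np.round(r[1],1),round(r[2],1), cv2.minAreaRect((P[k,:2]*1000).astype(np.float32)))
E
```

```text
side0 ret 928 [ 472.1 -342.6] [232.3 142.5] 88.8 ((474.82861328125, -349.9218444824219), (189.96908569335938, 299.3853759765625), 0.16593965888023376)
side0 pass 420 [446.5  16.1] [138.6 257.3] 2.5 ((444.9263916015625, 15.285697937011719), (169.7606658935547, 259.0102233886719), 0.07496847957372665)
scene0 ret 787 [ 473.4 -340.3] [230.6 145.7] 89.2 ((477.4099426269531, -348.6734619140625), (181.15480041503906, 299.9519348144531), 1.0880173444747925)
scene0 pass 390 [448.5  14.8] [142.7 261.2] 2.7 ((453.3249816894531, 15.132476806640625), (156.82723999023438, 260.1985778808594), 1.504333734512329)
side3 ret 900 [ 472.2 -342.5] [232.4 141.8] 88.8 ((474.9366149902344, -350.00982666015625), (189.74879455566406, 299.8240966796875), 0.04286239668726921)
side3 pass 435 [446.6  13.5] [138.6 259.9] 2.3 ((445.00750732421875, 14.617721557617188), (259.1157531738281, 169.6841583251953), 89.98047637939453)
scene3 ret 780 [ 473.1 -340.2] [230.8 145.6] 89.2 ((476.87518310546875, -349.76202392578125), (298.1535339355469, 188.29441833496094), 89.20929718017578)
scene3 pass 435 [449.   14.8] [142.8 261.8] 3.0 ((446.0791931152344, 15.049026489257812), (259.7092590332031, 167.60147094726562), 89.9651870727539)
wrist0 ret 1552 [ 472.2 -252.5] [ 55.1 140.2] 89.6 ((474.84332275390625, -262.7571716308594), (189.70758056640625, 77.42671203613281), 0.3691932260990143)
wrist0 pass 4817 [445.   14.6] [136.8 262.1] 2.4 ((445.0203857421875, 15.006019592285156), (169.9368438720703, 259.97900390625), 0.009027457796037197)
```

>>> servo_tool --motion '[0,5,0,0,0,20,0,0,-15,35,0,0,-50,38,0,0,-85,38,0,0,-95,38,0,0]'

```text
time_s: 7.68
ee_pos: [0.675, 0.1534, 0.1555]
eef_rot: [0.281, 1.566, 0.147]
force: [-0.4, -0.2, -4.4]
grip_width: 0.0239
```

```bash
python3 - <<'E'
from h import *
shift((.4725,-.3445,.155),-1)
E
```

```text
t 7.67 pos [0.675  0.1534 0.1555] jaw yaw -7.66 grip 0.0239 F [-0.4 -0.2 -4.4]
shift [  -0.7 -520.4 -134.3] roll -6.66
```

>>> servo_tool --motion '[0,-12,-3,0,0,-40,-10,0,0,-85,-22,-1,0,-135,-35,-2,0,-185,-48,-2.5,0,-235,-61,-3,0,-285,-74,-4,0,-335,-87,-4.5,0,-385,-99,-5,0,-435,-112,-6,0,-475,-123,-6.3,0,-503,-130,-6.6,0,-517,-133.5,-6.6,0,-520,-134,-6.6,0,-520,-134,-6.6]'

```text
time_s: 9.55
ee_pos: [0.4718, -0.3442, 0.1518]
eef_rot: [2.253, 1.57, 2.234]
force: [-0.7, 1.4, -3.6]
grip_width: 0.024
```

```bash
python3 - <<'E'
from h import *
shift((.4725,-.3445,.03),-1)
for n in ('wrist','side'):
    c=cam(n); save(c,n+'5.png',None if n=='wrist' else (260,230,460,380),1 if n=='wrist' else 4)
    P=pts(c).reshape(-1,3); x=(.38,.57);y=(-.48,-.215)
    m=(P[:,0]>x[0])&(P[:,0]<x[1])&(P[:,1]>y[0])&(P[:,1]<y[1])&(P[:,2]>.024)&(P[:,2]<.034)
    print(n,cv2.minAreaRect((P[m,:2]*1000).astype(np.float32)))
E
```

```text
t 9.55 pos [ 0.4718 -0.3442  0.1518] jaw yaw -1.07 grip 0.024 F [-0.7  1.4 -3.6]
shift [121.8  -0.3   0.8] roll -0.07
wrist ((470.778564453125, -341.843505859375), (229.87893676757812, 140.4142608642578), 89.0888900756836)
side ((472.160400390625, -342.470947265625), (232.27146911621094, 141.97787475585938), 88.92634582519531)
```

View pics/wrist5.png

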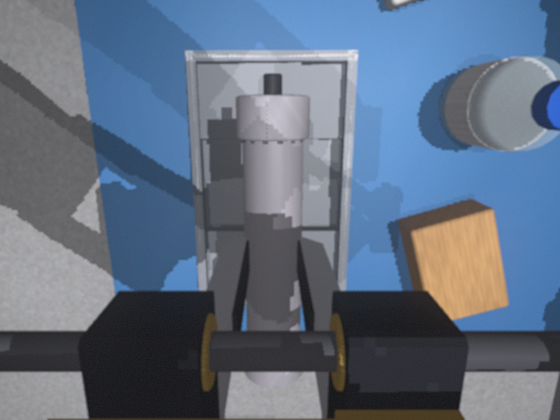

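View pics/side5.png

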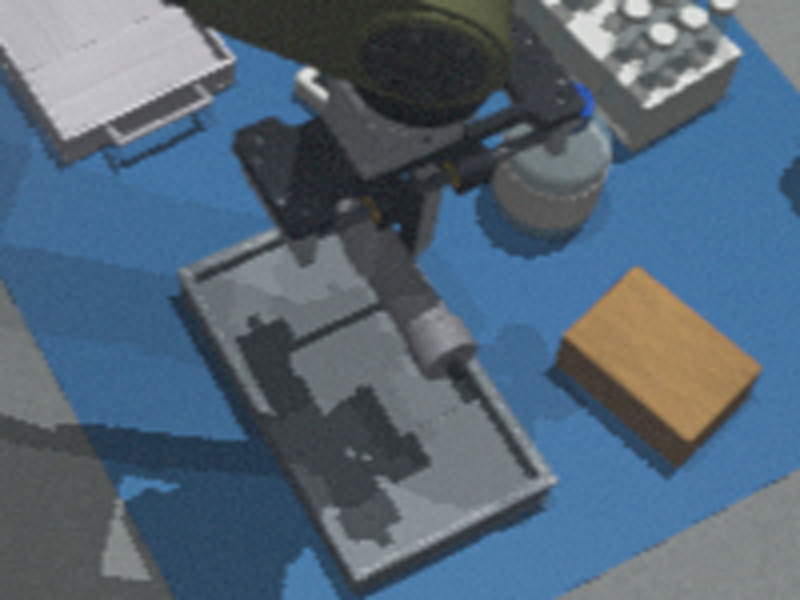

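>>> servo_tool --motion '[15,0,0.5,0,50,0,0.5,0,90,0,0.5,0,115,0,0.5,0,126,0,0.5,0,130,0,0.5,0,132,0,0.5,0,133,0,0.5,0,133.5,0,0.5,0]'

```text
time_s: 10.78
ee_pos: [0.4723, -0.3451, 0.0191]
eef_rot: [-0.684, 1.57, -0.703]
force: [0.5, -0.2, -4.2]
grip_width: 0.0239
```

```bash
python3 - <<'E'
from h import *
shift((.4725,-.3445,.0184),-1)
E
```

```text
t 10.78 pos [ 0.4723 -0.3451  0.0191] jaw yaw -1.1 grip 0.0239 F [ 0.5 -0.2 -4.2]
shift [0.7 0.6 0.2] roll -0.1
```

No contact yet; ease down by half-millimetres.

>>> servo_tool --motion '[0.5,0,0,0,1,0,0,0,1.5,0,0,0,1.5,0,0,0]'

```text
time_s: 11.28
ee_pos: [0.4723, -0.3451, 0.018]
eef_rot: [-0.693, 1.57, -0.712]
force: [-3.4, 3.0, 6.8]
grip_width: 0.0243
```

>>> servo_tool --motion '[0,0,0,0,0,0,0,0,0,0,0,0,0,0,0,0]' --gripper 0.55

```text
time_s: 11.78
ee_pos: [0.4721, -0.345, 0.0171]
eef_rot: [2.846, 1.571, 2.827]
force: [0.9, 1.2, -0.3]
grip_width: 0.0518
```

>>> servo_tool --motion '[-10,0,0,0,-45,0,0,0,-90,0,0,0,-130,0,0,0,-145,0,0,0]'

```text
time_s: 12.4
ee_pos: [0.4727, -0.3454, 0.165]
eef_rot: [-0.678, 1.567, -0.697]
force: [-0.5, -1.1, 0.2]
grip_width: 0.0521
```

```bash
python3 - <<'E'
from h import *
c=cam('side'); save(c,'si6.png',(260,230,460,380),4)
dd=np.array([-.2355,.972])*.020; t=np.array([.4532,.2829])+dd
print(t); shift((t[0],t[1],.165),13.6)
E
```

```text
[0.44849 0.30234]
t 12.45 pos [ 0.4728 -0.3455  0.1655] jaw yaw -1.1 grip 0.0516 F [-0.2 -0.7  1.4]
shift [ -1.3 647.3 -36.7] roll -14.7
```

View pics/si6.png

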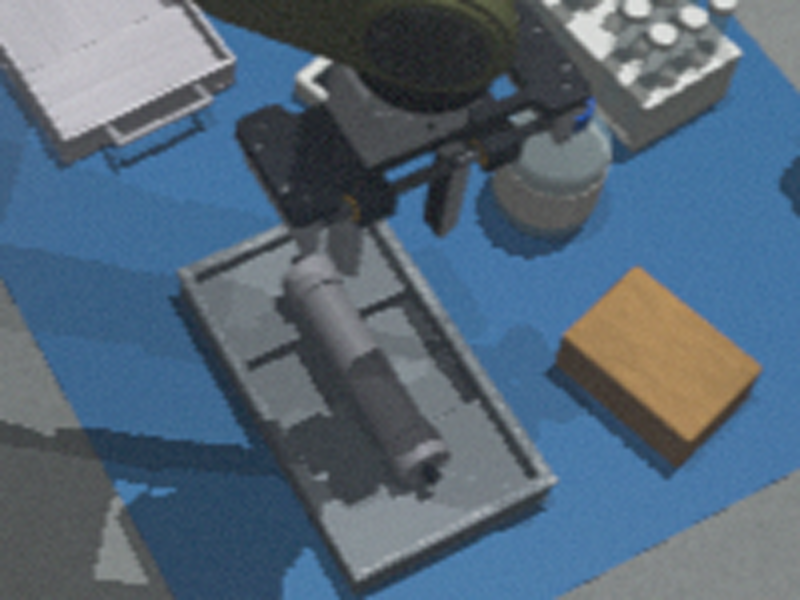

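>>> servo_tool --motion '[0,12,-1,0,0,45,-3,-1,0,95,-5,-2,0,150,-8,-3,0,205,-12,-4.5,0,260,-15,-6,0,315,-18,-7,0,370,-21,-8,0,425,-24,-9.5,0,480,-27,-11,0,535,-30,-12,0,590,-33,-13.5,0,630,-36,-14.5,0,648,-37,-14.7,0,653,-37,-14.7,0,653,-37,-14.7]' --gripper 0.7

```text
time_s: 14.45
ee_pos: [0.4476, 0.3078, 0.1617]
eef_rot: [-2.663, 1.57, -2.426]
force: [-0.2, -0.4, -1.0]
grip_width: 0.0658
```

```bash
python3 - <<'E'
from h import *
shift((.4471,.3082,.0261),13.6)
E
```

```text
t 14.45 pos [0.4476 0.3078 0.1617] jaw yaw 13.56 grip 0.0658 F [-0.2 -0.4 -1. ]
shift [135.6   0.5  -0.3] roll -0.04
```

>>> servo_tool --motion '[15,0,0,0,55,0,0,0,100,0,0,0,125,0,0,0,134,0,0,0,135.5,0,0,0,135.5,0,0,0]'

```text
time_s: 15.32
ee_pos: [0.4481, 0.3088, 0.0275]
eef_rot: [0.286, 1.569, 0.523]
force: [-0.3, 0.2, -0.0]
grip_width: 0.0659
```

>>> servo_tool --motion '[0,0,0,0,0,0,0,0,0,0,0,0,0,0,0,0,0,0,0,0,0,0,0,0,0,0,0,0]' --gripper 0.15 --force 60

```text
time_s: 16.2
ee_pos: [0.4472, 0.3085, 0.0265]
eef_rot: [-2.994, 1.57, -2.757]
force: [-5.5, -1.7, 3.2]
grip_width: 0.0228
```

```bash
python3 - <<'E'
from h import *
p=B+GD*(.135+.023); print(p)
shift((p[0],p[1],.13),-7.6)
c=cam('wrist'); save(c,'w7.png')
E
```

```text
[0.6770034 0.1795096]
t 16.2 pos [0.4472 0.3085 0.0265] jaw yaw 13.6 grip 0.0228 F [-5.5 -1.7  3.2]
shift [-103.7 -179.5  192.9] roll 21.2
```

View pics/w7.png

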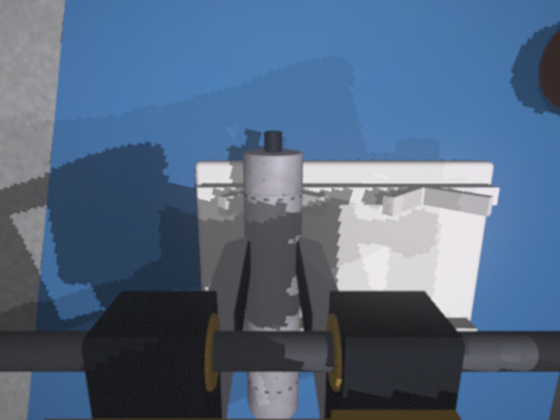

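>>> servo_tool --motion '[-10,0,0,0,-35,0,0,0,-70,-3,3,0,-95,-15,16,2,-104,-40,43,5,-104,-75,80,9,-104,-110,118,13,-104,-140,150,17,-104,-165,177,20,-104,-177,190,21,-104,-179.5,193,21.2,-104,-179.5,193,21.2]'

```text
time_s: 17.75
ee_pos: [0.6773, 0.1798, 0.131]
eef_rot: [0.332, 1.57, 0.2]
force: [-0.3, 0.6, -0.5]
grip_width: 0.0143
```

```bash
python3 - <<'E'
from h import *
c=cam('scene'); save(c,'sc8.png',(280,150,440,290),5)
c2=cam('wrist'); save(c2,'w8.png')
for c in (c,c2):
    P=pts(c).reshape(-1,3); a=(P[:,:2]-B)@GD; w=(P[:,:2]-B)@np.array([GD[1],-GD[0]])
    m=(a>.03)&(a<.26)&(abs(w)<.02)&(P[:,2]>.12)&(P[:,2]<.175)
    for lo in range(30,260,10):
        k=m&(a>lo/1e3)&(a<lo/1e3+.01)
        if k.sum()>5: print(lo,k.sum(),np.percentile(P[k,2],[50,95]).round(4))
ing()
E
```

```text
140 6 [0.1697 0.1713]
150 38 [0.1657 0.1742]
160 11 [0.1677 0.1733]
150 40 [0.1662 0.1676]
160 648 [0.1672 0.1743]
t 17.85 s 158.6 lat -0.06 z 0.1311 F along,lat,z [-0.2  0.  -0.4] grip 0.014
```

View pics/sc8.png

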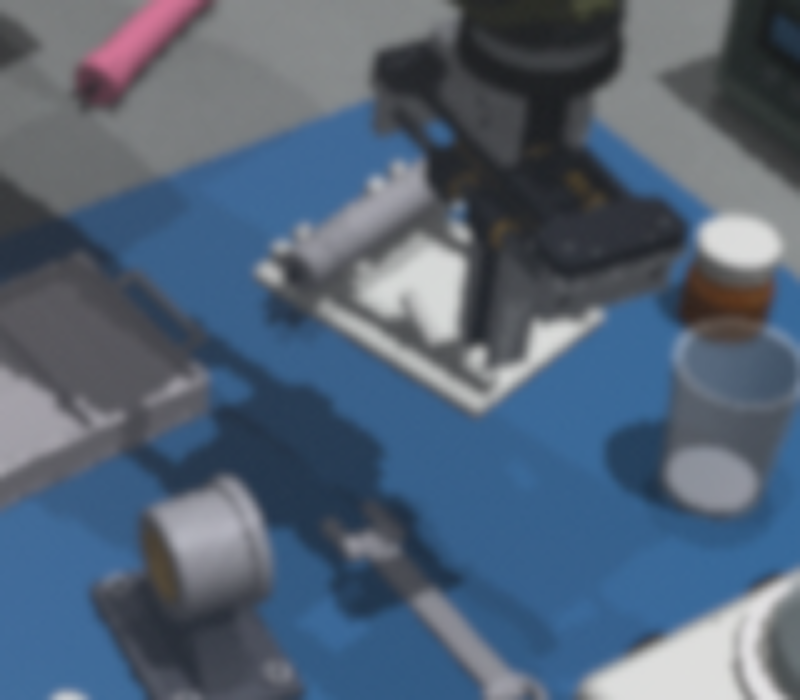

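View pics/w8.png

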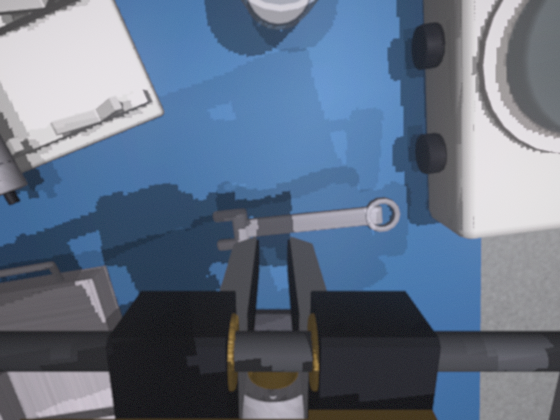

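```bash
python3 - <<'E'
from h import *
shift((.46,.20,.165),13.6)
E
```

```text
t 17.85 pos [0.677  0.1802 0.1311] jaw yaw -7.54 grip 0.014 F [ 0.  -0.2 -0.4]
shift [ -34.    -8.8 -217.7] roll -21.14
```

>>> servo_tool --motion '[-10,0,-15,-2,-25,-2,-50,-6,-34,-4,-95,-10,-34,-6,-140,-14,-34,-8,-180,-18,-34,-9,-207,-20,-34,-9,-217,-21.1,-34,-9,-218,-21.1]' --gripper 0.7

```text
time_s: 18.85
ee_pos: [0.4602, 0.1998, 0.1651]
eef_rot: [0.072, 1.57, 0.308]
force: [0.0, 0.1, 0.3]
grip_width: 0.0661
```

```bash
python3 - <<'E'
from h import *
c=cam('wrist'); save(c,'w9.png'); np.savez('w9.npz',**c)
P=pts(c).reshape(-1,3); Q=fitcol(P,.052,.09,(.38,.54),(.18,.40))
c0,d,r=line(Q); mid=c0+d*(r[1]+r[2])/2; print(len(Q),np.degrees(np.arctan2(-d[0],d[1])),r,'mid',mid)
n=np.array([d[1],-d[0]]);a=(Q[:,:2]-mid)@d
for lo in range(-80,80,10):
    k=(a>lo/1e3)&(a<lo/1e3+.01)
    if k.sum()>20: print(lo,k.sum(), np.percentile((Q[k,:2]-mid)@n*1e3,[2,50,98]).round(1), (np.percentile(Q[k,2],97)*1e3).round(1))
ing(); print(-c['t']@c['R'], c['R'].T@[0,0,1])
print(proj(c,(mid[0],mid[1],.0587)))
E
```

```text
5487 13.559719533444964 [-0.07318331 -0.07116525  0.06338564  0.06541689] mid [0.45310679 0.28237835]
-70 290 [-10.9  -0.1  12. ] 59.2
-60 341 [-11.8  -0.1  11.9] 59.3
-50 361 [-11.8  -0.2  11.8] 59.3
-40 365 [-11.8  -0.3  12. ] 59.7
-30 368 [-11.8  -0.4  12.1] 59.6
-20 381 [-11.8   0.2  11.9] 59.5
-10 399 [-11.8   0.1  11.8] 59.5
0 400 [-11.8  -0.4  12.3] 59.6
10 422 [-11.8   0.   12.1] 59.5
20 427 [-11.8  -0.2  12. ] 59.4
30 436 [-11.8  -0.2  11.7] 59.6
40 451 [-11.8  -0.3  12.3] 59.6
50 450 [-11.8   0.3  12.1] 59.4
60 396 [-11.8   0.2  12. ] 59.5
t 18.9 s 149.3 lat -217.24 z 0.1649 F along,lat,z [ 0.1  0.1 -0.1] grip 0.0661
[0.44340229 0.27165266 0.36883901] [ 0.05962252 -0.24732667 -0.967096  ]
(np.float64(287.8559789142932), np.float64(94.33003594677652))
```

View pics/w9.png

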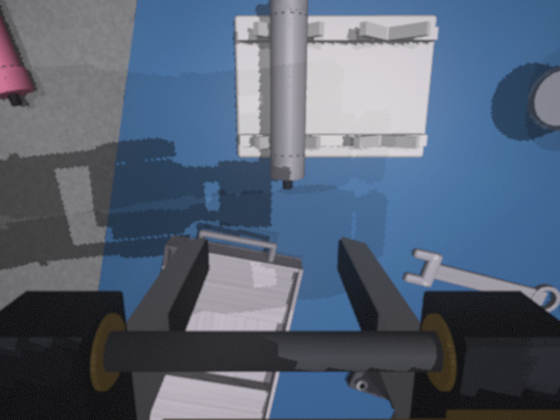

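```bash
python3 - <<'E'
from h import *
c=dict(np.load('w9.npz')); save(c,'w9c.png',(250,140,330,200),8)
for v in (186,188,190):
    t=ray(c,288,v,.0437); print(v,t, t[:2]+.085*np.array([-.2345,.972]))
m=np.array([.4531,.2824])+.0
P=pts(c)[:,:,2]; 
g=m+.018*np.array([-.2345,.972]); shift((g[0],g[1],.0215),13.6)
E
```

```text
186 [0.47269718 0.20744283 0.0437    ] [0.45276468 0.29006283]
188 [0.47313872 0.20568914 0.0437    ] [0.45320622 0.28830914]
190 [0.47358148 0.20393059 0.0437    ] [0.45364898 0.28655059]
t 18.9 pos [0.4605 0.1996 0.1649] jaw yaw 13.49 grip 0.0661 F [ 0.1  0.1 -0.1]
shift [143.4 100.2  12. ] roll -0.11
```

View pics/w9c.png

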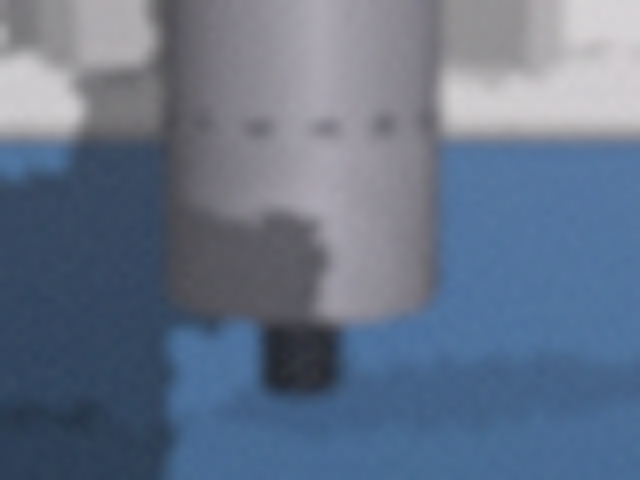

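>>> servo_tool --motion '[0,25,3,0,5,65,8,0,30,98,12,0,75,106,12,0,115,106,12,0,138,106,12,0,143,106,12,0,143,106,12,0]'

```text
time_s: 19.9
ee_pos: [0.4477, 0.3054, 0.022]
eef_rot: [0.255, 1.57, 0.49]
force: [0.1, 0.4, 0.3]
grip_width: 0.0659
```

>>> servo_tool --motion '[0,0,0,0,0,0,0,0,0,0,0,0,0,0,0,0,0,0,0,0,0,0,0,0,0,0,0,0]' --gripper 0.2 --force 40

```text
time_s: 20.78
ee_pos: [0.4476, 0.3055, 0.0219]
eef_rot: [0.228, 1.569, 0.463]
force: [5.0, 2.1, 0.9]
grip_width: 0.0276
```

```bash
python3 - <<'E'
from h import *
print(ctrl.get_obs())
E
```

```text
{'time_s': 20.775, 'qpos': array([ 5.31449010e-01,  4.67660904e-01,  1.69319979e+00, -1.06750226e-04,
        9.79432539e-01,  2.95906660e-01]), 'joint_vel': array([-0.00148235, -0.00192424,  0.00027667, -0.00073798,  0.00125483,
       -0.00029818]), 'tau': array([ 1.00929435e+00, -5.49614954e+01, -2.59461647e+01,  4.43161475e-01,
        1.39171310e+00,  3.31399497e-02]), 'ee_pos': array([0.44757528, 0.30553935, 0.02193736]), 'eef_rot': array([0.22775173, 1.56949388, 0.46335354]), 'force': array([5.00183387, 2.11977106, 0.94676147]), 'moment': array([ 0.24886608, -1.09661204, -0.01513943]), 'grip_width': 0.027625324686217468}
```

>>> servo_tool --motion '[0,0,0,0,0,0,0,0,1.5,0,0.8,0,3,0,0.8,0,3.4,0,0.8,0]' --gripper 0.5

```text
time_s: 21.4
ee_pos: [0.4477, 0.3055, 0.018]
eef_rot: [-2.878, 1.57, -2.642]
force: [0.8, -0.5, -0.6]
grip_width: 0.047
```

>>> servo_tool --motion '[0,0,0,0,0,0,0,0,0,0,0,0,0,0,0,0,0,0,0,0]' --gripper 0.2 --force 50

```text
time_s: 22.02
ee_pos: [0.4477, 0.3055, 0.0183]
eef_rot: [-3.079, 1.571, -2.844]
force: [-2.4, -1.3, 2.5]
grip_width: 0.0287
```

```bash
python3 - <<'E'
from h import *
p=B+GD*(.135+.018); print(p)
shift((p[0],p[1],.13),-7.6)
E
```

```text
[0.6763419 0.1745536]
t 22.02 pos [0.4477 0.3055 0.0183] jaw yaw 13.5 grip 0.0287 F [-2.4 -1.3  2.5]
shift [-111.8 -180.7  191.7] roll 21.1
```

>>> servo_tool --motion '[-3,0,0,0,-8,0,0,0,-16,0,0,0,-25,0,0,0,-30,0,0,0,-30,0,0,0]'

```text
time_s: 22.78
ee_pos: [0.448, 0.3056, 0.0487]
eef_rot: [0.285, 1.57, 0.52]
force: [-0.1, 0.3, -4.9]
grip_width: 0.0289
```

```bash
python3 - <<'E'
from h import *
c=cam('scene'); save(c,'sc10.png',(320,150,440,240),6)
shift((.6763,.1746,.125),-7.6)
E
```

```text
t 22.82 pos [0.4478 0.3055 0.0483] jaw yaw 13.5 grip 0.0287 F [ 0.3 -0.1 -4.2]
shift [ -76.7 -180.7  191.6] roll 21.1
```

View pics/sc10.png

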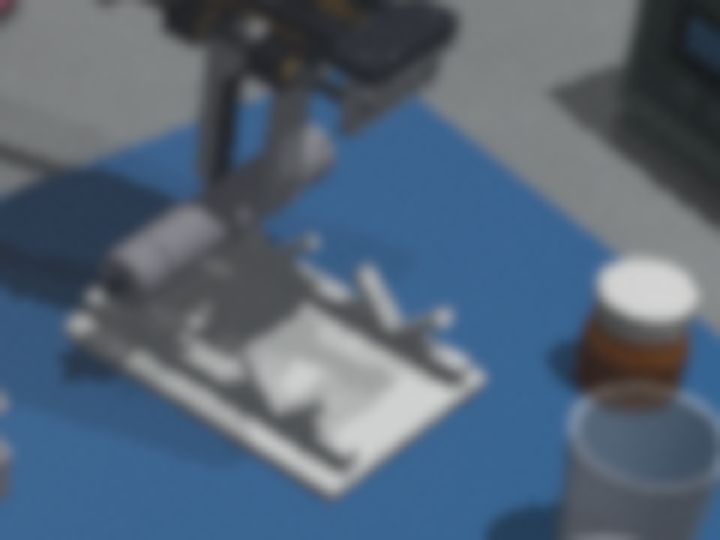

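>>> servo_tool --motion '[-15,0,0,0,-45,-5,5,1,-70,-20,21,2,-77,-45,48,5,-77,-80,85,9,-77,-115,122,13,-77,-145,154,17,-77,-168,178,20,-77,-178,189,21,-77,-180.5,191.5,21.1,-77,-180.5,191.5,21.1]'

```text
time_s: 24.2
ee_pos: [0.6759, 0.175, 0.1255]
eef_rot: [2.882, 1.571, 2.75]
force: [-0.5, -0.0, -4.4]
grip_width: 0.0287
```

```bash
cat >> h.py <<'E'
def tilt():
  for n in ('scene','side','wrist'):
    c=cam(n); np.savez(n+'_t.npz',**c)
    P=pts(c).reshape(-1,3); p=pose()[0]; s0=(p[:2]-B)@GD
    a=(P[:,:2]-B)@GD; w=(P[:,:2]-B)@np.array([GD[1],-GD[0]])
    z0=p[2]+.025
    m=(abs(a-s0)<.13)&(abs(w)<.02)&(abs(P[:,2]-z0)<.03)
    for lo in range(-110,110,10):
        k=m&(a-s0>lo/1e3)&(a-s0<lo/1e3+.01)
        if k.sum()>8: print(n,lo,k.sum(),'top z rel',((np.percentile(P[k,2],92)-z0)*1e3).round(1),'lat',(np.percentile(w[k],[4,96])*1e3).round(1))
E
python3 - <<'E'
from h import *
tilt(); ing()
c=dict(np.load('scene_t.npz')); save(c,'sc11.png',(280,160,400,290),5)
c=dict(np.load('side_t.npz')); save(c,'si11.png',(270,110,390,210),5)
E
```

```text
scene -100 41 top z rel 7.3 lat [-7.1 14.7]
scene -90 45 top z rel 11.5 lat [-3.8 17. ]
scene -80 50 top z rel 12.0 lat [-5.6 16.7]
scene -70 45 top z rel 12.4 lat [-3.7 17.6]
scene -60 45 top z rel 13.1 lat [-6.5 15.9]
scene -50 42 top z rel 12.6 lat [-5.8 17.4]
scene -40 45 top z rel 13.5 lat [-3.4 17. ]
scene -30 46 top z rel 13.3 lat [-3.3 17.2]
scene -20 42 top z rel 14.2 lat [-4.9 17.1]
scene -10 70 top z rel 27.7 lat [-18.1  19.1]
scene 0 29 top z rel 27.9 lat [-15.8   1.5]
scene 20 22 top z rel 10.7 lat [ 9.2 17.2]
scene 30 28 top z rel 12.3 lat [ 8.5 16.5]
scene 40 27 top z rel 13.1 lat [ 7.2 17. ]
scene 50 20 top z rel 11.9 lat [ 8.5 16.8]
side -100 58 top z rel 12.0 lat [-12.6  13.9]
side -90 26 top z rel 14.3 lat [-12.3   9.1]
side -80 25 top z rel 11.5 lat [-12.2  10.6]
side -70 29 top z rel 13.2 lat [-12.2  11.1]
side -60 26 top z rel 13.2 lat [-13.1   9.6]
side -50 30 top z rel 12.2 lat [-11.8  13. ]
side -40 27 top z rel 13.7 lat [-12.1  10.5]
side -30 25 top z rel 15.4 lat [-13.   10.5]
side -20 35 top z rel 16.2 lat [-16.2  18. ]
side -10 45 top z rel 21.1 lat [-18.
[... 216 characters left out ...]
at [-13.3  13.1]
wrist -70 740 top z rel 14.5 lat [-12.4  11.7]
wrist -60 63 top z rel 15.0 lat [-5.5  6.1]
wrist -40 565 top z rel 14.9 lat [-14.2  13.4]
wrist -30 1003 top z rel 15.1 lat [-13.8  13. ]
wrist -20 1046 top z rel 15.3 lat [-13.7  12.9]
wrist -10 1231 top z rel 16.4 lat [-14.7  13.9]
wrist 0 1779 top z rel 24.8 lat [-18.1  17.9]
wrist 10 1325 top z rel 16.3 lat [-14.9  16.6]
wrist 20 1263 top z rel 16.1 lat [-13.9  12.6]
wrist 30 1311 top z rel 16.2 lat [-13.7  12.8]
wrist 40 1380 top z rel 16.3 lat [-13.6  12.6]
wrist 50 1358 top z rel 16.1 lat [-13.3  12.4]
wrist 60 303 top z rel 6.6 lat [-4.9  3.4]
t 24.35 s 153.7 lat -0.67 z 0.1256 F along,lat,z [-0.5  0.1 -5.4] grip 0.0291
```

View pics/sc11.png

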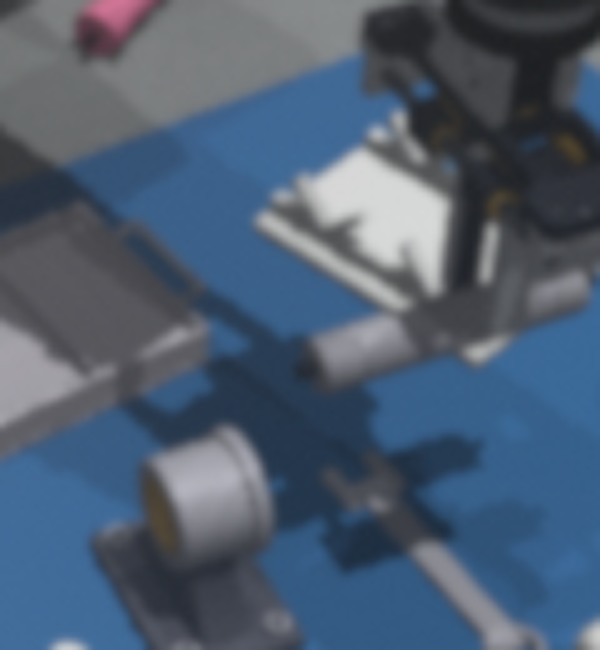

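View pics/si11.png

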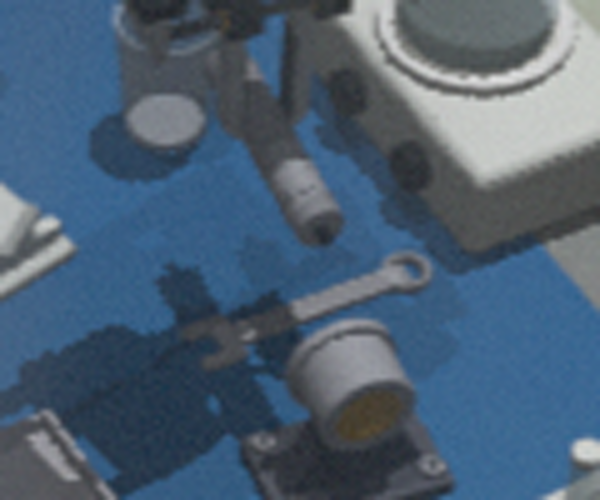

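>>> servo_tool --motion '[15,0,0.2,0,45,0,0.2,0,68,0,0.2,0,74.5,-2,0.2,0,74.5,-12,0.2,0,74.5,-24,0.2,0,74.5,-30,0.2,0,74.5,-32,0.2,0]'

```text
time_s: 25.35
ee_pos: [0.6724, 0.1423, 0.0513]
eef_rot: [0.27, 1.57, 0.137]
force: [0.2, 0.2, -4.9]
grip_width: 0.0286
```

>>> servo_tool --motion '[0,-2,0,0,0,-4,0,0,0,-6,0,0,0,-8,0,0]'

```text
time_s: 25.85
ee_pos: [0.6711, 0.135, 0.0507]
eef_rot: [2.803, 1.571, 2.67]
force: [-0.6, 0.5, -4.5]
grip_width: 0.0291
```

```bash
python3 - <<'E'
from h import *
ing()
E
```

```text
t 25.85 s 113.1 lat 0.0 z 0.0507 F along,lat,z [ 0.4 -0.7 -4.5] grip 0.0291
```

>>> servo_tool --motion '[0,-2,0,0,0,-4,0,0,0,-6,0,0,0,-8,0,0,0,-10,0,0]'

```text
time_s: 26.48
ee_pos: [0.6698, 0.125, 0.0507]
eef_rot: [2.617, 1.571, 2.485]
force: [-0.3, -0.4, -4.9]
grip_width: 0.0288
```

```bash
python3 - <<'E'
from h import *
ing()
c=cam('scene'); save(c,'sc12.png',(280,160,400,290),5)
E
```

```text
t 26.48 s 103.0 lat 0.03 z 0.0507 F along,lat,z [-0.4 -0.2 -4.9] grip 0.0288
```

View pics/sc12.png

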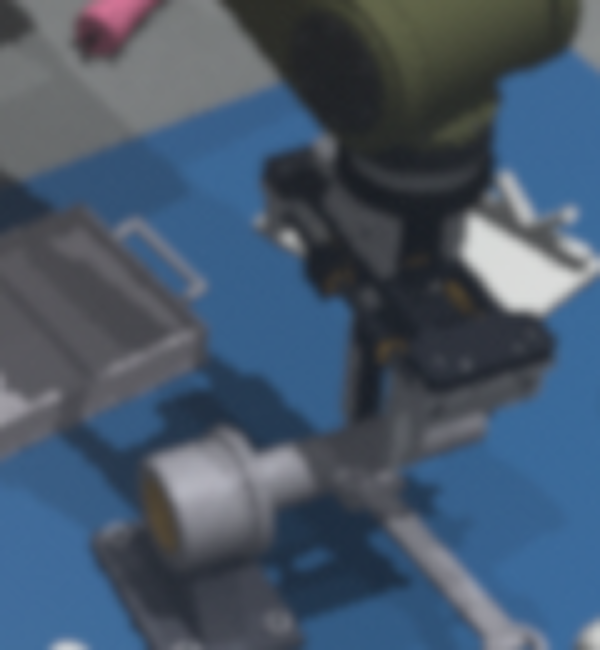

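>>> servo_tool --motion '[0,-3,0,0,0,-7,0,0,0,-11,0,0,0,-15,0,0,0,-19,0,0,0,-23,0,0,0,-27,0,0,0,-31,0,0,0,-34,0,0]'

```text
time_s: 27.65
ee_pos: [0.6652, 0.0911, 0.0507]
eef_rot: [-2.523, 1.571, -2.656]
force: [0.6, 0.0, -4.3]
grip_width: 0.0288
```

```bash
python3 - <<'E'
from h import *
ing()
E
```

```text
t 27.65 s 68.8 lat 0.03 z 0.0507 F along,lat,z [ 0.1  0.6 -4.3] grip 0.0288
```

>>> servo_tool --motion '[0,-3,0,0,0,-7,0,0,0,-11,0,0,0.3,-15,0,0,0.3,-19,0,0,0.3,-23,0,0,0.3,-27,0,0,0.3,-29,0,0,0.3,-31,0,0]'

```text
time_s: 28.78
ee_pos: [0.6612, 0.0608, 0.0505]
eef_rot: [1.379, 1.57, 1.246]
force: [1.6, 7.6, -5.5]
grip_width: 0.029
```

```bash
python3 - <<'E'
from h import *
ing()
c=cam('scene'); save(c,'sc13.png',(260,180,380,310),5)
c=cam('side'); save(c,'si13.png',(280,120,400,220),6)
E
```

```text
t 28.77 s 38.2 lat 0.05 z 0.0505 F along,lat,z [ 7.8  0.6 -5.5] grip 0.029
```

View pics/sc13.png

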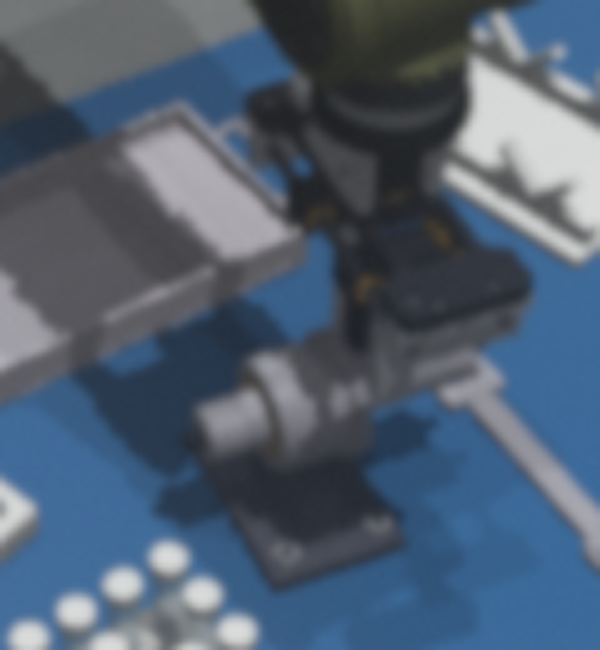

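View pics/si13.png

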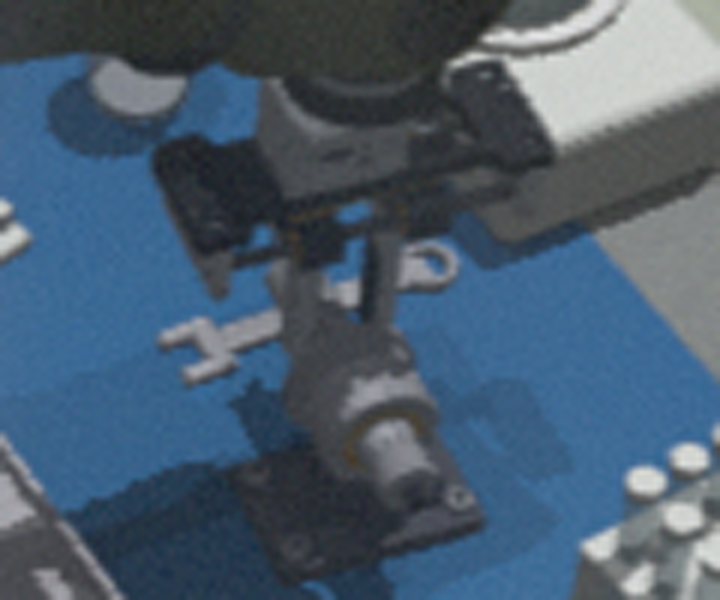

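>>> servo_tool --motion '[0,1.5,0,0,0,1.5,0,0]'

```text
time_s: 29.12
ee_pos: [0.6614, 0.0623, 0.0504]
eef_rot: [-1.791, 1.571, -1.923]
force: [-0.9, -0.2, -4.4]
grip_width: 0.0287
```

>>> servo_tool --motion '[0,0,0,0,0,0,0,0,0,0,0,0,1,10,0,0,1,30,0,0,1,41,0,0,1,41,0,0]' --gripper 0.5

```text
time_s: 30.0
ee_pos: [0.6667, 0.1042, 0.0493]
eef_rot: [-2.925, 1.571, -3.056]
force: [0.3, -0.3, -0.2]
grip_width: 0.0467
```

```bash
python3 - <<'E'
from h import *
ing()
tilt()
c=dict(np.load('scene_t.npz')); save(c,'sc14.png',(260,180,380,310),5)
E
```

```text
t 30.0 s 81.9 lat -0.21 z 0.0493 F along,lat,z [-0.2  0.3 -0.2] grip 0.0467
scene -110 88 top z rel 24.9 lat [-16.5  19. ]
scene -100 41 top z rel 29.5 lat [-13.9  18.3]
scene -90 37 top z rel 28.9 lat [-14.   18.6]
scene -80 39 top z rel 29.2 lat [-14.6  18.8]
scene -70 39 top z rel 29.0 lat [-17.1  19.6]
scene -50 28 top z rel 12.5 lat [-3.3 17.4]
scene -40 41 top z rel 11.6 lat [-3.5 17.4]
scene -30 44 top z rel 11.1 lat [-3.9 17.7]
scene -20 41 top z rel 9.9 lat [-5.3 17.8]
scene -10 39 top z rel 9.9 lat [-6.1 18. ]
scene 0 21 top z rel 9.7 lat [-19.4  13. ]
side -110 91 top z rel 27.3 lat [-18.7  17.7]
side -100 40 top z rel 28.3 lat [-18.9  15.9]
side -90 30 top z rel 29.7 lat [-18.2  16.4]
side -80 32 top z rel 28.8 lat [-17.5  17.8]
side -70 29 top z rel 28.9 lat [-18.5  16.4]
side -40 21 top z rel 12.3 lat [-13.6  10.4]
side -30 22 top z rel 11.2 lat [-12.6   9.1]
side -20 25 top z rel 10.2 lat [-12.5  13.9]
side -10 29 top z rel 11.0 lat [-18.9  11.1]
side 0 26 top z rel 9.6 lat [-11.8  12.4]
side 10 13 top z rel 6.5 lat [-12.3  11.8]
wrist -80 385 top z rel 29.6 lat [-19.4  19.1]
wrist -70 294 top z rel 29.8 lat [-19.1  19.2]
wrist -60 1602 top z rel 29.3 lat [-19.   18.9]
wrist -50 9 top z rel 3.4 lat [-14.5  14.4]
wrist -40 675 top z rel 12.9 lat [-13.6  14.2]
wrist -30 1024 top z rel 12.6 lat [-12.9  13.5]
wrist -20 1066 top z rel 11.9 lat [-13.3  13.4]
wrist -10 1107 top z rel 11.3 lat [-13.1  13.7]
wrist 0 1122 top z rel 10.4 lat [-13.   13.7]
wrist 10 1456 top z rel 9.6 lat [-12.4  12.9]
wrist 20 305 top z rel -0.9 lat [-4.   4.6]
```

View pics/sc14.png

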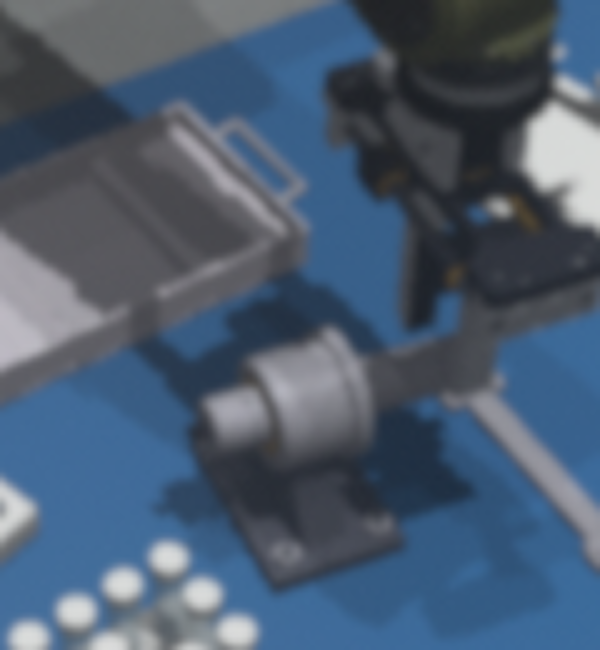

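>>> servo_tool --motion '[3,2,0.2,0,5,2,0.2,0,5,2,0.2,0]'

```text
time_s: 30.52
ee_pos: [0.6671, 0.1046, 0.0441]
eef_rot: [-2.931, 1.57, -3.064]
force: [-0.0, -0.1, 0.3]
grip_width: 0.0472
```

>>> servo_tool --motion '[0,0,0,0,0,0,0,0,0,0,0,0,0,0,0,0,0,0,0,0]' --gripper 0.2 --force 30

```text
time_s: 31.15
ee_pos: [0.6673, 0.1048, 0.0445]
eef_rot: [-0.061, 1.571, -0.193]
force: [-0.4, -0.6, 1.4]
grip_width: 0.0292
```

>>> servo_tool --motion '[-2,0,0,0,-4,0,0,0,-5,0,0,0]'

```text
time_s: 31.52
ee_pos: [0.6671, 0.1048, 0.0493]
eef_rot: [3.122, 1.57, 2.99]
force: [0.2, -0.9, -4.1]
grip_width: 0.0294
```

```bash
python3 - <<'E'
from h import *
ing()
E
```

```text
t 31.52 s 82.6 lat 0.06 z 0.0493 F along,lat,z [-0.9  0.3 -4.1] grip 0.0294
```

Level and gripped at the rear; push through to where the middle is near the exit.

>>> servo_tool --motion '[0,-3,0,0,0,-8,0,0,0,-13,0,0,0,-18,0,0,0,-23,0,0,0,-28,0,0,0,-33,0,0,0,-38,0,0,0,-41,0,0,0,-42,0,0]'

```text
time_s: 32.78
ee_pos: [0.6617, 0.063, 0.0495]
eef_rot: [0.549, 1.571, 0.417]
force: [0.2, 0.3, -3.5]
grip_width: 0.0293
```

```bash
python3 - <<'E'
from h import *
ing()
c=cam('scene'); save(c,'sc15.png',(260,180,380,310),5)
P=pts(c).reshape(-1,3); a=(P[:,:2]-B)@GD; w=(P[:,:2]-B)@np.array([GD[1],-GD[0]])
for lo in range(-130,-10,5):
    k=(a>lo/1e3)&(a<lo/1e3+.005)&(abs(w)<.018)&(P[:,2]>.05)&(P[:,2]<.115)
    if k.sum()>3: print(lo,k.sum(),np.percentile(P[k,2],92).round(4))
E
```

```text
t 32.77 s 40.5 lat 0.28 z 0.0495 F along,lat,z [ 0.4  0.2 -3.5] grip 0.0293
-105 6 0.0772
-100 5 0.077
-95 33 0.0848
-90 24 0.0868
-85 22 0.0855
-80 25 0.0854
-75 21 0.0863
-70 26 0.0862
-65 23 0.0869
-60 22 0.0869
-55 21 0.0879
-50 22 0.0873
-45 20 0.0877
-40 22 0.0872
-35 22 0.0882
-30 22 0.0871
-25 51 0.1006
-20 31 0.1041
-15 22 0.1043
```

View pics/sc15.png

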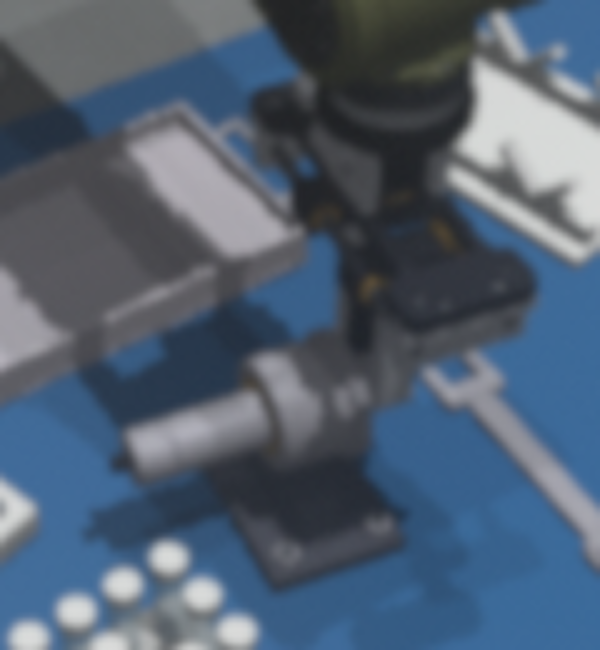

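>>> servo_tool --motion '[0,1,0,0,0,1,0,0,0,1,0,0,-15,1,0,0,-50,1,0,0,-75,-3,0,0,-80,-20,0,0,-80,-50,0,0,-80,-70,0,0,-80,-78,0,0,-80,-78,0,0]' --gripper 0.5

```text
time_s: 34.2
ee_pos: [0.6513, -0.0145, 0.1292]
eef_rot: [2.944, 1.57, 2.811]
force: [0.9, 1.1, 0.3]
grip_width: 0.0469
```

```bash
python3 - <<'E'
from h import *
ing()
for n in ('scene','side'):
  c=cam(n); save(c,n+'16.png',(260,180,380,310),5)
  P=pts(c).reshape(-1,3); a=(P[:,:2]-B)@GD; w=(P[:,:2]-B)@np.array([GD[1],-GD[0]])
  for lo in range(-130,-10,10):
    k=(a>lo/1e3)&(a<lo/1e3+.01)&(abs(w)<.018)&(P[:,2]>.05)&(P[:,2]<.115)
    if k.sum()>3: print(lo,k.sum(),np.percentile(P[k,2],92).round(4),np.percentile(w[k]*1e3,[4,96]).round(1))
E
```

```text
t 34.2 s -37.7 lat 0.22 z 0.1292 F along,lat,z [1.2 0.8 0.3] grip 0.0469
-110 5 0.0757 [1.7 5.7]
-100 39 0.0848 [-9.7 15.2]
-90 46 0.0864 [-5.2 16.7]
-80 47 0.087 [-2.7 16.2]
-70 39 0.0881 [-2.9 16.6]
-60 46 0.0868 [-4.5 16.8]
-50 43 0.0876 [-4.9 16.9]
-40 44 0.0872 [-4.9 16. ]
-30 68 0.0986 [-14.5  17. ]
-20 53 0.1045 [-15.2  16.5]
-110 9 0.0762 [-1.7  6.2]
-100 53 0.085 [-12.6  13.8]
-90 34 0.0862 [-12.2  12.2]
-80 30 0.0884 [-12.6  11.7]
-70 32 0.0869 [-13.2  11.3]
-60 33 0.0888 [-12.1  12.6]
-50 32 0.0879 [-12.8  11.6]
-40 27 0.0893 [-13.   10.8]
-30 87 0.1023 [-16.9  16. ]
-20 37 0.1044 [-15.1  14. ]
```

View pics/scene16.png

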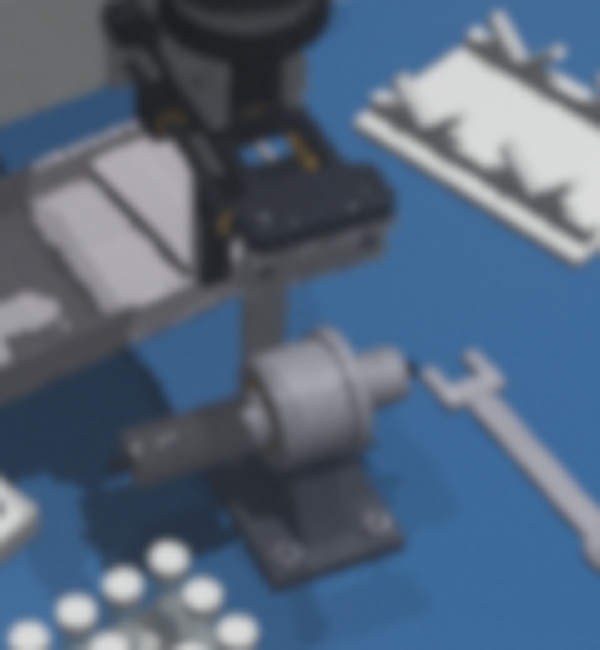

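>>> servo_tool --motion '[12,0,0,0,40,0,0,0,68,0,0,0,79,0,0,0,81.5,0,0,0,81.5,0,0,0]'

```text
time_s: 35.05
ee_pos: [0.6518, -0.0141, 0.0487]
eef_rot: [0.068, 1.57, -0.065]
force: [0.2, 0.5, -0.3]
grip_width: 0.0469
```

>>> servo_tool --motion '[0,0,0,0,0,0,0,0,0,0,0,0,0,0,0,0,0,0,0,0]' --gripper 0.2 --force 50

```text
time_s: 35.67
ee_pos: [0.6515, -0.0143, 0.0483]
eef_rot: [-0.39, 1.57, -0.522]
force: [-2.6, -1.0, 5.6]
grip_width: 0.0283
```

```bash
python3 - <<'E'
from h import *
ing()
E
```

```text
t 35.67 s -37.5 lat 0.36 z 0.0483 F along,lat,z [-1.3 -2.5  5.6] grip 0.0283
```

>>> servo_tool --motion '[-0.7,-2,0,0,-0.7,-6,0,0,-0.7,-11,0,0,-0.7,-16,0,0,-0.7,-21,0,0,-0.7,-26,0,0,-0.7,-31,0,0,-0.7,-36,0,0]'

```text
time_s: 36.67
ee_pos: [0.6465, -0.0502, 0.0485]
eef_rot: [-2.725, 1.571, -2.858]
force: [-0.3, 1.7, -3.7]
grip_width: 0.0287
```

```bash
python3 - <<'E'
from h import *
ing()
c=cam('scene'); save(c,'sc17.png',(240,180,380,310),5)
E
```

```text
t 36.67 s -73.8 lat 0.18 z 0.0485 F along,lat,z [ 1.7 -0.6 -3.7] grip 0.0287
```

View pics/sc17.png

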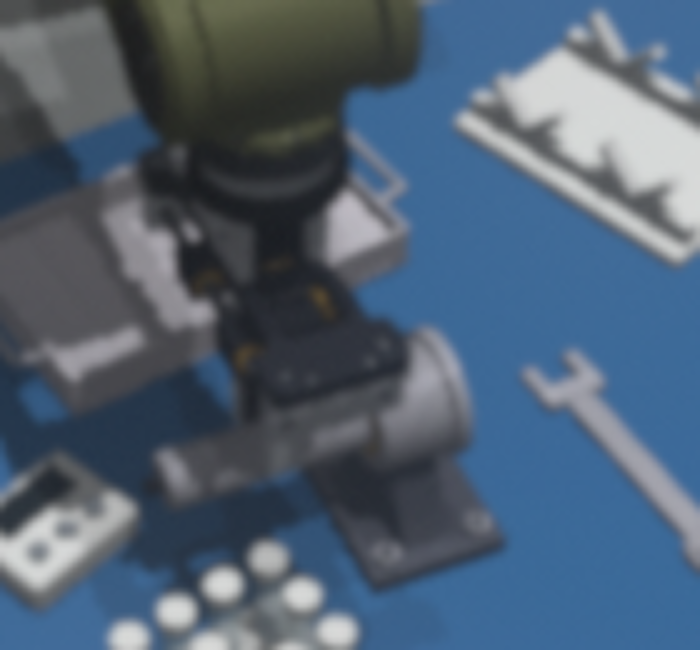

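>>> servo_tool --motion '[0,-3,0,0,0,-9,0,0,0,-16,0,0,0,-24,0,0,0,-32,0,0,0,-40,0,0,0,-48,0,0,0,-56,0,0,0,-64,0,0,0,-70,0,0,0,-72,0,0]'

```text
time_s: 38.1
ee_pos: [0.6371, -0.1216, 0.0487]
eef_rot: [0.355, 1.571, 0.222]
force: [-0.2, 0.6, -5.3]
grip_width: 0.0287
```

```bash
python3 - <<'E'
from h import *
ing()
c=cam('scene'); save(c,'sc18.png',(200,180,380,310),4)
c=cam('wrist'); save(c,'w18.png')
shift((.446,-.0045,.12),2.5)
E
```

```text
t 38.1 s -145.8 lat 0.26 z 0.0487 F along,lat,z [ 0.6 -0.2 -5.3] grip 0.0287
t 38.2 pos [ 0.6371 -0.1213  0.0486] jaw yaw -7.61 grip 0.0287 F [ 0.1  0.8 -5.9]
shift [ -71.4   90.5 -204.9] roll -10.11
```

View pics/sc18.png

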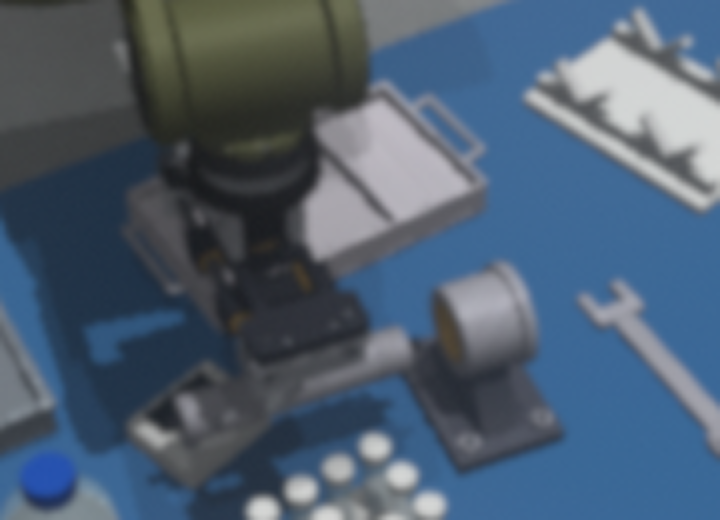

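View pics/w18.png

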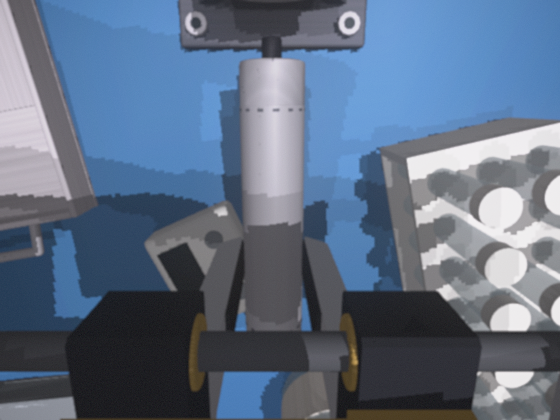

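>>> servo_tool --motion '[-12,0,0,0,-40,0,0,0,-65,5,-12,-1,-72,20,-45,-2,-72,40,-90,-4,-72,60,-135,-6.5,-72,77,-174,-8.5,-72,87,-197,-9.7,-72,90.5,-204,-10.1,-72,90.5,-204,-10.1]'

```text
time_s: 39.45
ee_pos: [0.4475, -0.0045, 0.1214]
eef_rot: [-0.16, 1.569, -0.117]
force: [0.3, 0.2, -4.7]
grip_width: 0.0282
```

```bash
python3 - <<'E'
from h import *
shift((.4465,-.0045,.0075),2.5)
c=cam('wrist'); save(c,'w19.png')
P=pts(c).reshape(-1,3); p=pose()[0]; d=np.array([-.0436,.999]);e=np.array([.999,.0436])
a=(P[:,:2]-p[:2])@d;w=(P[:,:2]-p[:2])@e
for lo in range(-100,130,10):
    k=(a>lo/1e3)&(a<lo/1e3+.01)&(abs(w)<.02)&(abs(P[:,2]-p[2]-.025)<.03)
    if k.sum()>8: print(lo,k.sum(),((np.percentile(P[k,2],92)-p[2]-.025)*1e3).round(1),(np.percentile(w[k],[4,96])*1e3).round(1))
# tray rim points
m=(P[:,2]>.022)&(P[:,2]<.036)&(P[:,0]>.36)&(P[:,0]<.53)&(abs(P[:,1]-.015)<.16)
print(cv2.minAreaRect((P[m,:2]*1000).astype(np.float32)))
c=cam('scene'); save(c,'sc19.png',(200,170,380,310),4)
E
```

```text
t 39.45 pos [ 0.4475 -0.0045  0.1214] jaw yaw 2.51 grip 0.0282 F [ 0.3  0.2 -4.7]
shift [ 1.139e+02  1.000e-01 -1.100e+00] roll 0.01
-40 542 15.1 [-13.6  14.4]
-30 1021 15.3 [-12.9  13.6]
-20 1056 15.3 [-13.2  13.4]
-10 1224 16.4 [-14.2  14.4]
0 1660 23.9 [-16.8  17.1]
10 1439 17.1 [-17.8  17.7]
20 1246 15.5 [-13.4  13.2]
30 1311 15.4 [-13.3  13. ]
40 1373 15.4 [-13.5  13.3]
50 1442 15.5 [-13.7  13. ]
60 1490 15.5 [-13.6  12.8]
70 1585 15.4 [-13.5  12.8]
80 1629 15.3 [-13.6  12.9]
90 798 15.0 [-12.4  11.8]
100 154 5.0 [-4.5  3.3]
((445.4221496582031, 10.231246948242188), (136.40235900878906, 263.66754150390625), 2.4467906951904297)
```

View pics/w19.png

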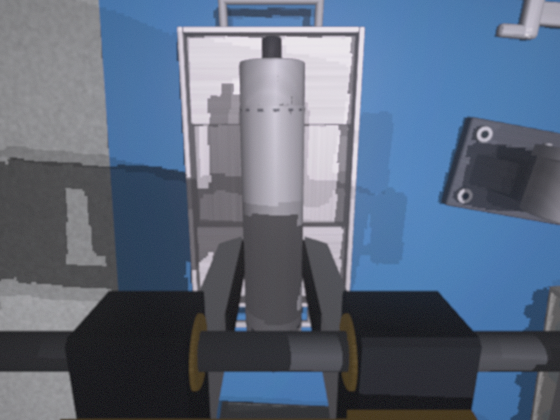

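View pics/sc19.png

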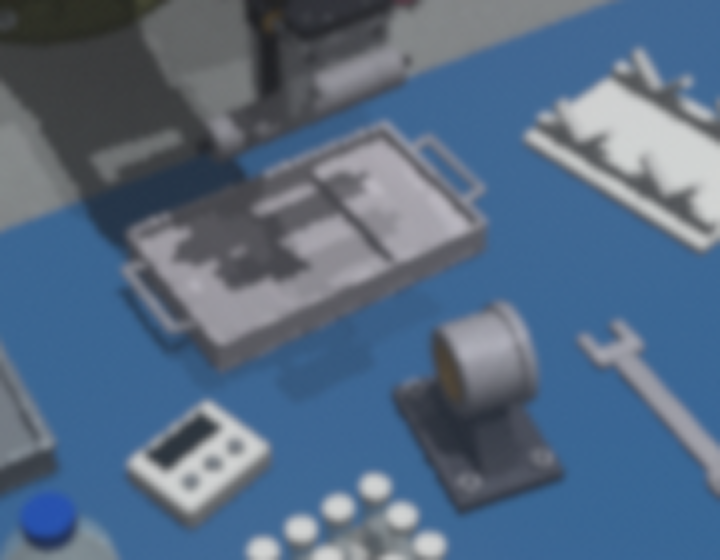

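>>> servo_tool --motion '[12,0,-0.5,0,42,0,-1,0,78,0,-1,0,100,0,-1,0,108,0,-1,0,110.5,0,-1,0,111.5,0,-1,0,112,0,-1,0,112.5,0,-1,0]'

```text
time_s: 40.67
ee_pos: [0.4461, -0.0046, 0.0085]
eef_rot: [-0.12, 1.57, -0.077]
force: [-0.5, -0.4, -5.7]
grip_width: 0.0287
```

>>> servo_tool --motion '[0.5,0,0,0,1,0,0,0,1,0,0,0]'

```text
time_s: 41.05
ee_pos: [0.4462, -0.0046, 0.0081]
eef_rot: [-0.204, 1.57, -0.16]
force: [-6.4, 0.4, 11.4]
grip_width: 0.0284
```

Contact on the pads; release and withdraw.

>>> servo_tool --motion '[0,0,0,0,0,0,0,0,-0.5,0,0,0,-0.5,0,0,0]' --gripper 0.5

```text
time_s: 41.55
ee_pos: [0.446, -0.0046, 0.0077]
eef_rot: [0.011, 1.571, 0.055]
force: [0.3, -0.2, -1.0]
grip_width: 0.047
```

>>> servo_tool --motion '[-8,0,0,0,-35,0,0,0,-75,0,0,0,-125,0,0,0,-170,0,0,0,-200,0,0,0,-210,0,0,0,-210,0,0,0]'

```text
time_s: 42.55
ee_pos: [0.4458, -0.0046, 0.2174]
eef_rot: [2.357, 1.571, 2.401]
force: [-0.4, 0.1, -0.1]
grip_width: 0.0468
```

```bash
python3 - <<'E'
from h import *
for n in ('scene','side','wrist'):
    c=cam(n); save(c,n+'20.png')
    P=pts(c).reshape(-1,3)
    for nm,C,yw,h in (('pass',(.446,.0145),2.5,.033),('ret',(.4725,-.3415),-1,.036)):
        r=np.radians(yw); d=np.array([-np.sin(r),np.cos(r)]); e=np.array([d[1],-d[0]])
        a=(P[:,:2]-C)@d; w=(P[:,:2]-C)@e
        k=(abs(a)<.1)&(abs(w)<.055)&(P[:,2]>h+.005)&(P[:,2]<h+.03)
        if k.sum()>30:
            q=P[k]; c0,dd,rr=line(q)
            print(n,nm,k.sum(),'a',np.percentile(a[k]*1e3,[1,99]).round(1),'w',np.percentile(w[k]*1e3,[2,98]).round(1),'yaw',np.degrees(np.arctan2(-dd[0],dd[1])).round(1),'ztop ends',np.percentile(q[a[k]>.04,2],90).round(4) if (a[k]>.04).any() else None,np.percentile(q[a[k]<-.04,2],90).round(4) if (a[k]<-.04).any() else None)
print(ctrl.get_obs()['force'])
E
```

```text
scene pass 328 a [-74.2  73.5] w [-7.2 17.7] yaw 2.7 ztop ends 0.0474 0.0468
scene ret 475 a [-72.1  74.5] w [-8.3 18.5] yaw -0.9 ztop ends 0.0517 0.0513
side pass 387 a [-77.9  71.4] w [-12.9  13.2] yaw 2.9 ztop ends 0.0473 0.048
side ret 623 a [-75.9  72.1] w [-14.1  14.4] yaw -0.7 ztop ends 0.0524 0.0519
wrist pass 4100 a [-73.6  73.2] w [-14.3  12.6] yaw 2.9 ztop ends 0.0482 0.0482
wrist ret 633 a [43.6 76.5] w [-16.   14.9] yaw -29.5 ztop ends 0.0532 None
[0.12559231 0.30378342 0.14021371]
```

View pics/scene20.png

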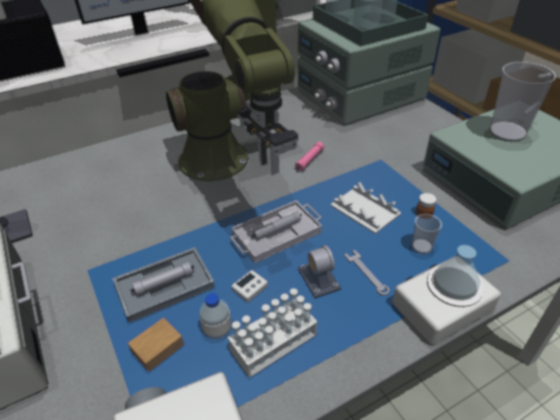

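View pics/side20.png

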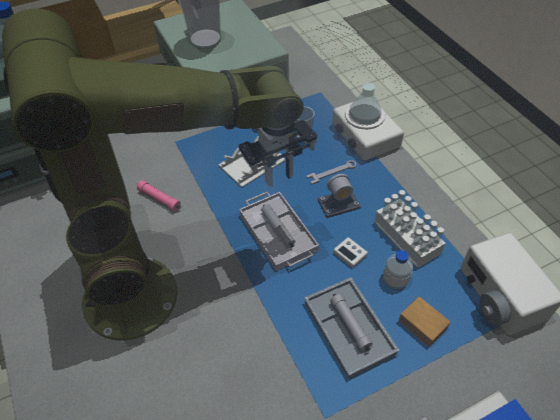

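View pics/wrist20.png

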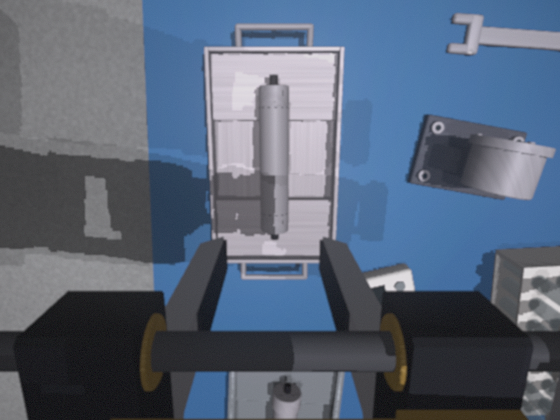

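Both columns lie level and centred in their trays: the fitting one in the metal tray (scene view, about 275,223) and the oversize one in the grey tray (163,278). The bystanders are where they were, so I'm handing in.

```bash
python3 -c "
from station import ctrl
print(ctrl.hand_in())"
```

```text
the job is handed in; nothing more can be done
None
```

Both columns were tried in the gauge from its flanged side, sorted into their trays and released, and I handed in at about 43 s.

- **Oversize column (far notch):** it stopped hard at the gauge mouth with about 10 N of push, roughly 97 mm from the bore centre by estimate. It now lies lengthwise in the grey returns tray.
- **Fitting column (near notch):** it slid freely through the gauge with one regrip on each side. I drew it out of the exit side and laid it lengthwise in the metal tray.
- **Slip on the way:** my first grip on the fitting column was too high. It slipped out as I lifted, and the camera then showed it still seated level in the cradle. Gripping lower fixed this.
- **Brief contact at the gauge:** while I was pushing that column in, about 8 N built up at the entry, probably the fingers touching the flange. I backed off 1.5 mm before regripping.
- **Last checks:** the camera views had both columns level to about 1 mm, centred to within a few mm and aligned with their trays. The gripper was clear with no measurable force on it. The spanner, beaker, bottle, timer, jar, rack, box and pink look-alike looked unmoved in the pictures, though I did not measure them again. No check failed at the end.

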